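# Snap the dust cover onto the bearing unit with the seating tool

## Task

Close up the bearing unit: put the grey dust cover over both of the unit's dowel pins, boss up, and let it rest on the two spring clips without forcing it down. Then take the seating tool, set its hollow end over the boss and press straight down until both clips snap over the ends of the cover and it lies flat and fully home. Stand the seating tool back upright on its rubber mat, let go, and leave the other things on the bench alone.

Things in the scene. Friction and masses are not known exactly. Their poses are not given: they have to be found in the camera images.
- housing: The bearing unit, screwed down: a grey cast block 62 mm (its x) x 104 mm (its y) on a dark steel base plate 80 x 140 x 10 mm, with two dowel pins on top and a spring clip at each end; origin under the middle of the base plate, z up. The flat top of the block, the seat, is 50 mm above the origin.
- seat (a point): Centre of the seat (top face of the block), midway between the pins, over the bearing; axes as the unit's. The cover is home when its underside lies here; laid over the pins it first rests on the clips, underside about 14 mm higher.
- pin_a (a point): Tip of the steel dowel pin at the unit's y = +36 mm: 8 mm thick, tapered tip 30 mm above the seat.
- pin_b (a point): Tip of the like pin at the unit's y = -36 mm.
- clip_a_nose (a point): Nose of the bent spring-steel clip, 22 mm wide, at the +y end of the unit (y about +49 mm): it leans in over the seat, nose 10 mm above it, and flares outward above that to 20 mm above the seat. Pressing the cover with about 10 to 15 N in all spreads both clips; they snap over its ends as its underside reaches the seat.
- clip_b_nose (a point): Nose of the like clip at the -y end of the unit.
- cover: The dust cover, grey plastic, about 80 g: flat flange 52 mm (its x) x 104 mm (its y) x 7 mm, two 10 mm through holes at y = -36 and +36 mm, and on top in the middle a round boss 30 mm across, 18 mm high (top 25 mm above the underside), the place to grip. Origin at the centre of the underside, z up through the boss; fits either way round. At the start it lies flat on the bench, boss up.
- tool: The seating tool, about 0.25 kg, 95 mm high: a white nylon bell 48 mm across, 32 mm high, open below (bore 38 mm across, 22 mm deep), under a round aluminium handle 28 mm thick, from 32 to 95 mm. Origin at the centre of the open lower rim, z up along the handle. Its rim presses on the flange round the boss. At the start it stands upright on the mat.
- tool_grip (a point): Point on the tool's axis in the middle of its handle, 60 mm above the lower rim; a place to grip.
- mat: The tool's place: a black rubber mat 100 x 100 mm, 4 mm thick, fixed to the bench; origin at the centre of its underside.
- ring_gauge: Bystander: a steel setting ring 58 mm across and 18 mm high, loose on the bench; origin at the centre of its underside.
- vee_block: Bystander: a black vee block 92 x 34 x 52 mm, loose on the bench; origin at the centre of its underside.
- step_shaft: Bystander: a stepped steel shaft 101 mm long, 22 mm thick, lying loose on the bench; origin under its middle.
- alcohol_bottle: Bystander: a white wash bottle 62 mm thick and 179 mm high, loose on the bench; origin at its underside.

How it is judged:
By the outcome, as a careful person would: the job done as asked, in the order asked, and still so for the second after the job is handed in, with the robot touching nothing.
It also fails if it takes over 61 s, if anything falls off the work surface, if the arm or the gripper's body presses on something with over 40 N, if the wrist force passes 120 N, or if a joint passes its speed limit or range.

## Robot

A 6-joint arm with a two-finger parallel gripper is mounted at the origin on a cart in front of the work surface, level with it; the furniture and walls round the work are solid. World frame = base frame: x ahead of the robot, y to its left, z up, the work surface at z = 0. Lengths are in m, angles in rad, forces in N, time in s.
With the tool pointing down it reaches from about 0.25 to 0.775 m from the base axis. Payload 4 kg.
Tool frame: the origin (TCP) lies at the very end of the fingers, on their centre line; the grasp point (between the pads) lies 19 mm behind it (robot.grasp_offset is the distance from the TCP to the grasp point, in m); z points along the fingers, y is the direction in which the jaws open and shut (so a half turn about z gives the same grasp; the last joint's range is limited). The gripper opens to 85 mm and grips with 20 to 120 N. Pads are 22 mm wide; open, the fingers measure 114 mm over their backs; the gripper's body (76 mm by 85 mm) begins 54 mm behind the grasp point. The pads swing forward as they close: fully open they stand 13 mm farther back than shut.
Start: joints at [-1.424, 0.087, 1.371, -0, 1.684, -0.103], TCP at [0.136, -0.533, 0.201] pointing down, gripper open.
Joint ranges: [-3.1, 3.1], [-0.76, 2.03], [0.27, 2.55], [-1.08, 4.22], [0.17, 2.65], [-2.57, 2.57]. Speed limits (rad/s): [2.79, 2.79, 3.14, 3.14, 3.14, 3.14].

## Interface

Orientations are given as [roll, pitch, yaw] about the fixed x, y, z axes, in that order (R = Rz(yaw) Ry(pitch) Rx(roll)).
In Python, from rig import robot gives the robot as it stands.
- The arm moves only by the tool play_rows, never from a script. Its argument "deltas" is a list of rows, each a list of 7 numbers: the turn, a rotation vector about the tool's x, y, z in degrees, then the shift along the tool's x, y, z in cm, then the opening, from -1 (shut) to 1 (fully open). In form: [[rx, ry, rz, x, y, z, gripper], ...]. A call has 1 to 12 rows; each row is the pose to reach, as a shift and turn from the pose measured when the call began, along the tool's axes at that moment; what a row does not reach only later rows make up. A row lasts 1/10 s, in which the tool goes at most 50 mm and 8.59 degrees, less where a joint would pass 70% of its speed; a pose out of reach is approached as far as the arm can. A call with a gripper value outside its range is refused whole. The fingers move at their own pace and stop on an object; "newtons" is the grip in N (left out, the last holds). Time passes only in rows, so rows that repeat a pose let the fingers close. It gives the time, the measured TCP pose, the force and the opening at its end, in the units of the state.
- robot.get_state(): the state, without advancing time (a new reading comes with each control period).
- robot.camera(name): name is "scene" or "top"; returns the picture (384x512x3 uint8, red, green, blue); there is no depth.
- robot.camera_info(name): a dict with "fovy" (degrees; the focal length in pixels is half the picture's height over the tangent of half this angle, whatever the lens; pixels are square), "cx", "cy" (the principal point, pixels), "pose" (4x4, takes a point from camera to world coordinates). Camera axes: x right, y down, z forward; pixel columns grow to the right and rows downward; lengths in m; the calibration is good to about 2 mm. A picture is of the moment at which its call begins. camera_info takes no time and is no camera call.
- robot.sign_off(): hands the job in, once; it reports no verdict.
The state is a dict: "time_s": time; "joint_pos": joint angles; "qd": joint speeds; "joint_efforts": joint torques, N m; "eef_pos": TCP position; "tool_rot": TCP orientation; "force": force on the tool from outside, world axes, zero at the start; "ft_torque": the same for the moment, N m; "width": opening from 0.0 (shut) to 1.0 (fully open).
Only numpy, scipy, OpenCV 4.12 (cv2) and the standard library are available. Lean on these libraries where they do the work, as an engineer would, in place of code of your own. Each camera call takes 0.05 s, during which the arm holds its last target.

## Working session

There is one attempt and no reset: what is moved stays moved. The work goes in short steps, Python scripts to look and compute and a tool call to move; the robot and the scene stay as the last step left them, time stands still between calls to the robot, and variables do not carry over. Pictures are saved under pics/ and viewed, and the job is handed in when it is done.

Besides the shell and the picture viewer there is one more tool, called by a JSON object that holds its "name" and its "arguments", one argument or row to a line. play_rows: Moves the arm, as the interface text tells. Its arguments: {"type":"object","properties":{"deltas":{"type":"array"},"newtons":{"type":"number"}},"required":["deltas"]}

```bash
ls; mkdir -p pics; python3 - <<'E'
from rig import robot
import cv2
for n in ("scene","top"):
    cv2.imwrite(f"pics/{n}0.png",robot.camera(n)[:,:,::-1]); print(n,robot.camera_info(n))
print(robot.get_state(), robot.grasp_offset)
E
```

```text
pics
scene {'fovy': 42.08381471681772, 'cx': 251.12353336760822, 'cy': 201.85814926504375, 'pose': array([[ 0.56634106, -0.30945367,  0.76386924, -0.52332024],
       [-0.82383647, -0.23896311,  0.51399426, -0.86131824],
       [ 0.02347916, -0.9203994 , -0.39027384,  0.6185826 ],
       [ 0.        ,  0.        ,  0.        ,  1.        ]])}
top {'fovy': 57.66259348164628, 'cx': 254.7693857132443, 'cy': 196.02787879855225, 'pose': array([[-0.01310647, -0.99683907,  0.07835869,  0.4918672 ],
       [-0.99931117,  0.01577929,  0.03358867, -0.16517277],
       [-0.03471894, -0.07786449, -0.99635923,  0.93116042],
       [ 0.        ,  0.        ,  0.        ,  1.        ]])}
{'time_s': 0.1, 'joint_pos': array([-1.42410038e+00,  8.78686366e-02,  1.37210590e+00,  2.05646127e-05,
        1.68358726e+00, -1.03097189e-01]), 'qd': array([ 0.00042509, -0.00175154, -0.00364914, -0.00080915, -0.00102181,
        0.00120832]), 'joint_efforts': array([ 2.24469615e-03, -3.53014433e+01, -3.14219213e+01, -9.17413695e-05,
        7.98722991e-03,  1.68285879e-07]), 'eef_pos': array([ 0.13589215, -0.53242894,  0.19986163]), 'tool_rot': array([-3.13963607e+00, -2.22982949e-04,  2.49795214e-01]), 'force': array([ 0.31308708, -0.82829372, -0.59364278]), 'ft_torque': array([-0.02018212,  0.00823801,  0.03721101]), 'width': 1.0020791373628832} 0.0187
```

View pics/scene0.png

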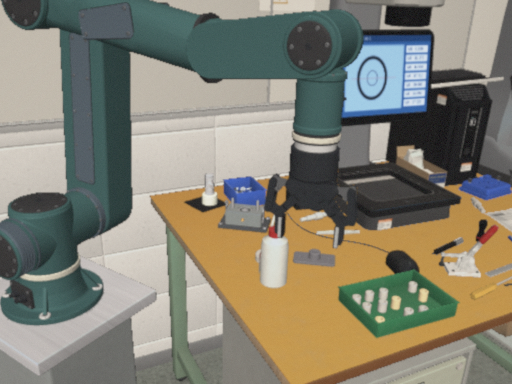

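View pics/top0.png

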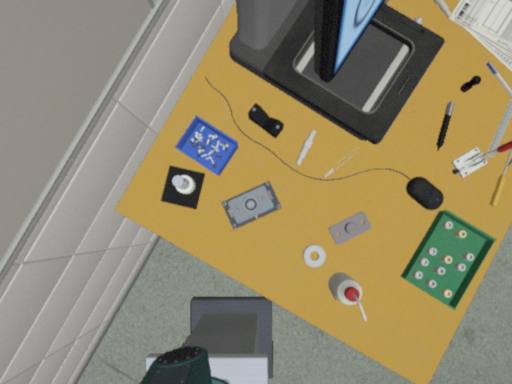

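The scene view shows the arm, with the unit, cover and tool on the bench behind the bottle. The top view shows the tool on its mat (183,185), unit (251,205), cover (350,228), ring (314,256), bottle (349,291), vee block (266,120) and shaft (307,147). I'll zoom in to measure.

```bash
cat > h.py <<'E'
import numpy as np, cv2
from rig import robot
def K(n):
    i=robot.camera_info(n); f=192/np.tan(np.radians(i["fovy"]/2)); return f,i["cx"],i["cy"],i["pose"]
def back(n,u,v,z):
    f,cx,cy,P=K(n); d=P[:3,:3]@np.array([(u-cx)/f,(v-cy)/f,1]); o=P[:3,3]; return o+d*(z-o[2])/d[2]
def proj(n,p):
    f,cx,cy,P=K(n); q=P[:3,:3].T@(np.asarray(p,float)-P[:3,3]); return np.array([cx+f*q[0]/q[2],cy+f*q[1]/q[2]])
def crop(n,name,u0,v0,w,h,s,img=None):
    im=robot.camera(n)[:,:,::-1] if img is None else img
    c=cv2.resize(im[v0:v0+h,u0:u0+w],None,fx=s,fy=s,interpolation=cv2.INTER_CUBIC); cv2.imwrite("pics/"+name,c); return im
E
python3 - <<'E'
from h import *
t=cv2.imread("pics/top0.png"); s=cv2.imread("pics/scene0.png")
crop("top","t_a.png",155,150,133,100,6,t)
crop("top","t_b.png",320,200,60,55,10,t)
crop("scene","s_a.png",180,165,160,110,5,s)
E
```

```text
(no output)
```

View pics/t_a.png

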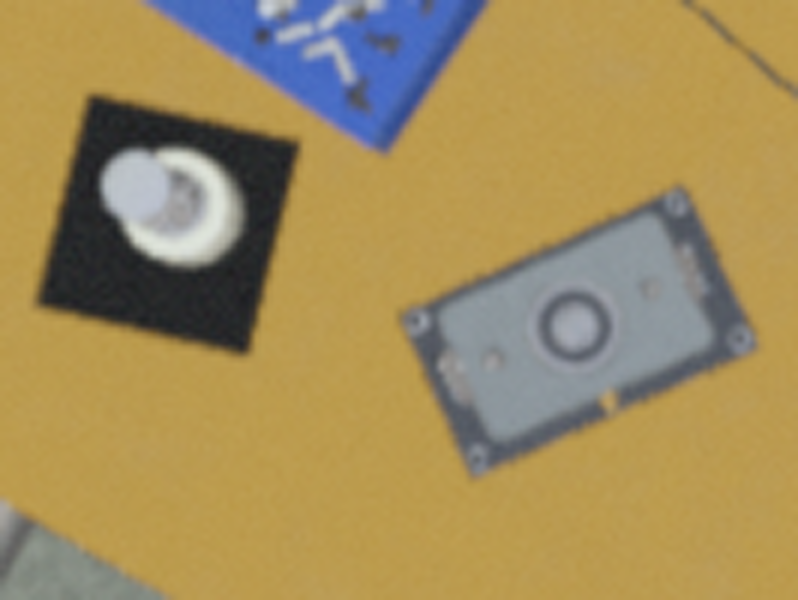

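View pics/t_b.png

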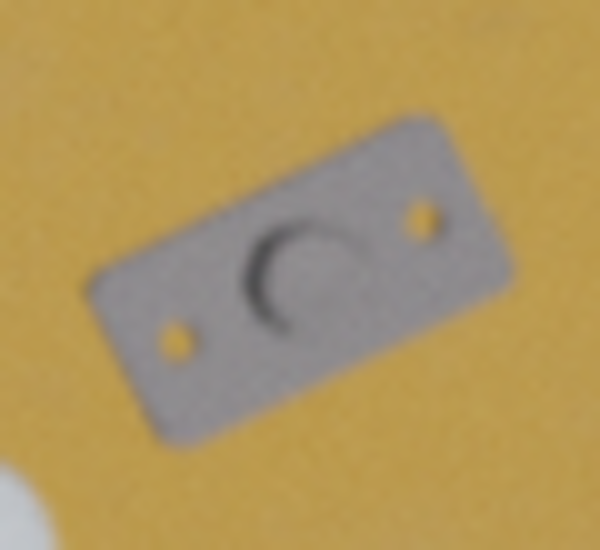

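View pics/s_a.png

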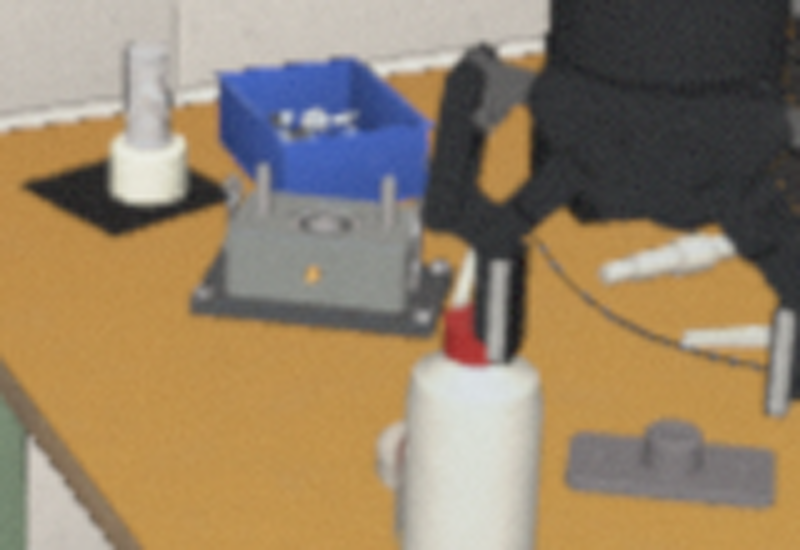

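```bash
cat > m1.py <<'E'
from h import *
t=cv2.imread("pics/top0.png")
A=lambda x,y:(155+(x+.5)/6-.5,150+(y+.5)/6-.5)
B=lambda x,y:(320+(x+.5)/10-.5,200+(y+.5)/10-.5)
S=lambda x,y:(180+(x+.5)/5-.5,165+(y+.5)/5-.5)
def rep(name,p): print(name,np.round(np.array(p)*1000,1))
c=[back("top",*A(*q),.010) for q in [(400,315),(683,185),(757,348),(473,478)]]
print("plate sides",[round(1000*np.linalg.norm(c[i]-c[(i+1)%4]),1) for i in range(4)]); rep("plate ctr",np.mean(c,0))
d=(c[0]+c[3]-c[1]-c[2])/2; print("yaw of y axis",np.degrees(np.arctan2(d[1],d[0])))
sc=[back("top",*A(*q),.010) for q in [(417,322),(677,205),(740,340),(478,460)]];rep("screws ctr",np.mean(sc,0))
d=(sc[0]+sc[3]-sc[1]-sc[2])/2; print(np.degrees(np.arctan2(d[1],d[0])))
pa=back("top",*A(493,358),.080);pb=back("top",*A(652,290),.080)
rep("pins top cam",[pa,pb,(pa+pb)/2]);print(1000*np.linalg.norm(pa-pb),np.degrees(np.arctan2(*(pa-pb)[1::-1])))
rep("bore ctr",back("top",*A(573,324),.05))
qa=back("scene",*S(264,165),.080);qb=back("scene",*S(388,178),.080)
rep("pins scene",[qa,qb,(qa+qb)/2]);print(1000*np.linalg.norm(qa-qb))
m=[back("top",*A(*q),.004) for q in [(92,95),(299,145),(247,354),(38,304)]]
print("mat sides",[round(1000*np.linalg.norm(m[i]-m[(i+1)%4]),1) for i in range(4)]);rep("mat ctr",np.mean(m,0))
rep("tool top",back("top",*A(135,185),.099)); rep("tool bell shoulder (z36)",back("top",*A(180,204),.036))
h=[back("top",*B(*q),.005) for q in [(178,343),(425,222)]]
rep("cover holes",[*h,np.mean(h,0)]);print(1000*np.linalg.norm(h[0]-h[1]),np.degrees(np.arctan2(*(h[0]-h[1])[1::-1])))
hsv=cv2.cvtColor(t,cv2.COLOR_BGR2HSV)
mk=((hsv[:,:,1]<90)*255).astype(np.uint8); w=np.zeros_like(mk); w[205:248,325:375]=mk[205:248,325:375]
cn=max(cv2.findContours(w,0,2)[0],key=cv2.contourArea); r=cv2.minAreaRect(cn); bx=cv2.boxPoints(r)
g=[back("top",*q,.006) for q in bx]; print("cover rect",[round(1000*np.linalg.norm(g[i]-g[(i+1)%4]),1) for i in range(4)]); rep("ctr",np.mean(g,0)); print(r)
rep("boss scene",back("scene",*S(674,430),.025))
rep("ring",back("top",314,256,.018)); rep("bottle cap top",back("top",350,294,.179))
print(proj("scene",[*robot.get_state()["eef_pos"]]))
E
python3 m1.py
```

```text
plate sides [np.float64(137.9), np.float64(79.1), np.float64(137.3), np.float64(78.9)]
plate ctr [ 541.2 -123.7   10. ]
yaw of y axis 113.8064923355921
screws ctr [ 541.1 -123.6   10. ]
113.5897204235014
pins top cam [[ 527.1  -92.    80. ]
 [ 553.8 -157.2   80. ]
 [ 540.5 -124.6   80. ]]
70.50662965031852 112.3239224393082
bore ctr [ 542.2 -123.3   50. ]
pins scene [[ 523.9  -92.8   80. ]
 [ 551.  -158.7   80. ]
 [ 537.4 -125.8   80. ]]
71.2773011277409
mat sides [np.float64(97.1), np.float64(96.5), np.float64(97.3), np.float64(97.2)]
mat ctr [592.4  59.9   4. ]
tool top [598.2  50.6  99. ]
tool bell shoulder (z36) [597.6  47.2  36. ]
cover holes [[ 461.8 -349.2    5. ]
 [ 492.6 -414.5    5. ]
 [ 477.2 -381.8    5. ]]
72.14802643876257 115.24256468238515
cover rect [np.float64(104.6), np.float64(50.9), np.float64(104.1), np.float64(50.8)]
ctr [ 477.6 -381.3    6. ]
((349.60003662109375, 227.70001220703125), (19.677396774291992, 39.80200958251953), 63.43495178222656)
boss scene [ 478.6 -380.9   25. ]
ring [ 406.2 -285.1   18. ]
bottle cap top [ 341.7 -337.   179. ]
[306.37826633 263.2293151 ]
```

```bash
cat >> h.py <<'E'
from scipy.spatial.transform import Rotation as Rn
def goto(x,y,z,psi):
    s=robot.get_state(); R0=Rn.from_euler("xyz",s["tool_rot"]); R1=Rn.from_euler("xyz",[180,0,psi],degrees=True)
    print("turn",np.round((R0.inv()*R1).as_rotvec(degrees=True),2),"shift cm",np.round(R0.inv().apply(np.array([x,y,z])-s["eef_pos"])*100,3))
def st():
    s=robot.get_state(); print("t",round(s["time_s"],2),"p",np.round(s["eef_pos"]*1000,1),"rot",np.round(np.degrees(s["tool_rot"]),2),"F",np.round(s["force"],2),"w",round(s["width"],3),"q",np.round(s["joint_pos"],2))
E
python3 -c "
from h import *
goto(.136,-.533,.27,14.3);goto(.4775,-.3815,.27,115);goto(.4775,-.3815,.06,115)"
```

```text
turn [-0.11 -0.01  0.01] shift cm [-2.000e-03  4.400e-02 -7.014e+00]
turn [-7.0000e-02 -1.1000e-01 -1.0069e+02] shift cm [36.833 -6.193 -6.994]
turn [-7.0000e-02 -1.1000e-01 -1.0069e+02] shift cm [36.828 -6.152 14.006]
```

{"name": "play_rows", "arguments": {
  "deltas": [
    [0, 0, -8, 0, 0, -4, 0.6],
    [0, 0, -16, 2, 0, -7, 0.6],
    [0, 0, -25, 6, -1, -7, 0.6],
    [0, 0, -33, 10, -1.7, -7, 0.6],
    [0, 0, -42, 14, -2.4, -7, 0.6],
    [0, 0, -50, 18, -3.1, -7, 0.6],
    [0, 0, -59, 22, -3.8, -7, 0.6],
    [0, 0, -67, 26, -4.5, -7, 0.6],
    [0, 0, -76, 30, -5.2, -7, 0.6],
    [0, 0, -84, 34, -5.8, -7, 0.6],
    [0, 0, -92.5, 36.83, -6.2, -7, 0.6],
    [0, 0, -100.7, 36.83, -6.2, -7, 0.6]
  ]
}}

```text
time_s: 1.3
eef_pos: [0.4805, -0.379, 0.2683]
tool_rot: [3.14, -0.005, 2.019]
force: [-0.8, -0.6, -0.6]
width: 0.798
```

```bash
python3 -c "
from h import *
st();goto(.4775,-.3815,.06,115)
im=robot.camera('scene')[:,:,::-1];cv2.imwrite('pics/s1.png',im)
im=robot.camera('top')[:,:,::-1];cv2.imwrite('pics/t1.png',im)"
```

```text
t 1.3 p [ 480.5 -379.   268.3] rot [179.93  -0.26 115.65] F [-0.84 -0.58 -0.58] w 0.798 q [-0.76  0.23  1.08  0.    1.84 -1.21]
turn [ 0.07 -0.27  0.65] shift cm [-0.193 -0.408 20.825]
```

View pics/s1.png

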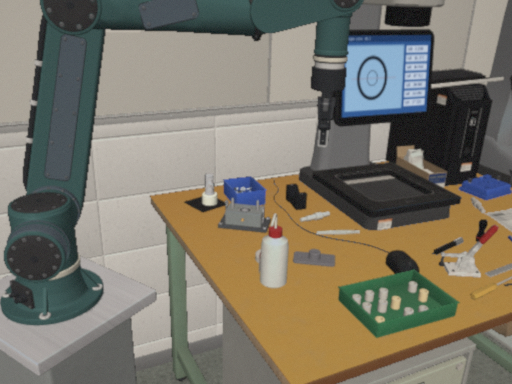

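The gripper is above the cover (314,258) and nothing is disturbed. I'll go down.

{"name": "play_rows", "arguments": {
  "deltas": [
    [0.07, -0.27, 0.65, -0.19, -0.41, 5, 0.3],
    [0.07, -0.27, 0.65, -0.19, -0.41, 10, 0.3],
    [0.07, -0.27, 0.65, -0.19, -0.41, 15, 0.3],
    [0.07, -0.27, 0.65, -0.19, -0.41, 20, 0.3],
    [0.07, -0.27, 0.65, -0.19, -0.41, 20.8, 0.3],
    [0.07, -0.27, 0.65, -0.19, -0.41, 20.8, 0.3]
  ]
}}

```text
time_s: 2.0
eef_pos: [0.4732, -0.3826, 0.0588]
tool_rot: [-3.138, -0.004, 1.995]
force: [0.3, -0.6, 0.8]
width: 0.653
```

```bash
python3 -c "
from h import *
st();goto(.4775,-.3815,.012,115)
i=crop('scene','s2.png',240,170,140,110,5)
i=crop('top','t2.png',310,180,90,80,8)"
```

```text
t 2.0 p [ 473.2 -382.6   58.8] rot [-179.8    -0.22  114.3 ] F [ 0.34 -0.61  0.8 ] w 0.653 q [-0.77  0.29  1.42 -0.    1.44 -1.2 ]
turn [-0.2  -0.22 -0.7 ] shift cm [-0.093  0.456  4.681]
```

View pics/s2.png

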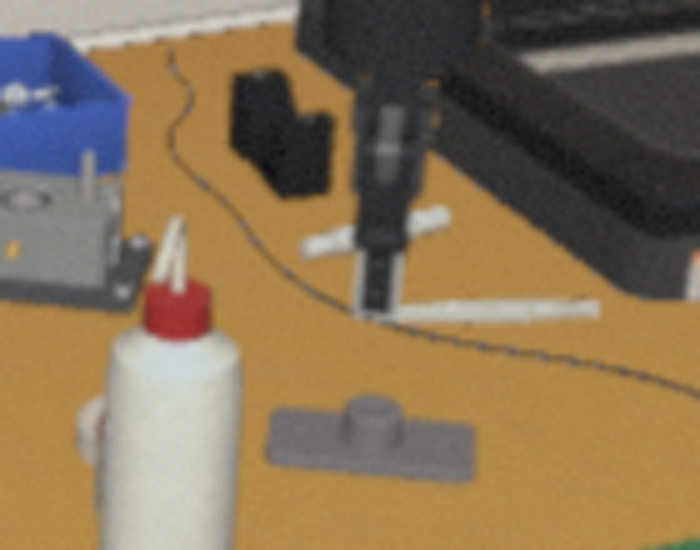

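View pics/t2.png

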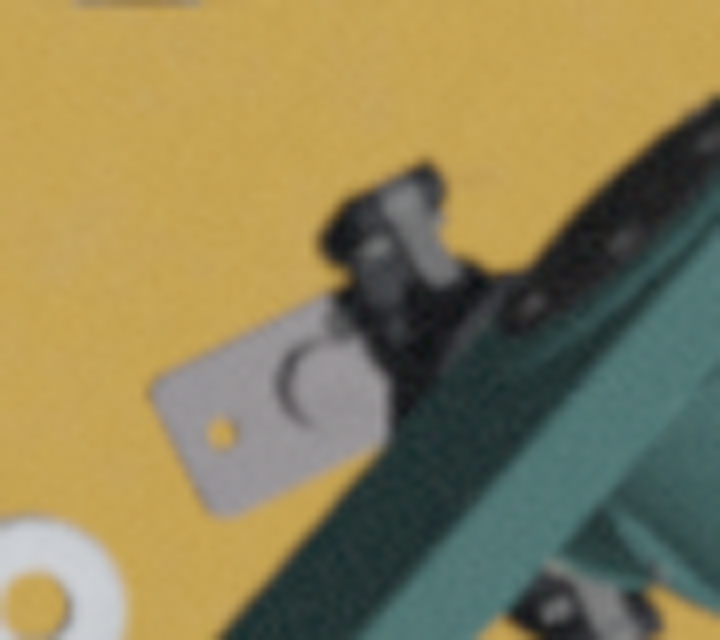

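The gripper straddles the cover. The measured pose lags by a few millimetres, so I'll check for settling and for agreement with the projection.

```bash
python3 -c "
from h import *
st();s=robot.get_state();p=s['eef_pos'];print(proj('scene',p),proj('top',p));goto(.4775,-.3815,.012,115)
y=np.array([np.cos(np.radians(25)),np.sin(np.radians(25)),0])
for d in (-.028,.028): print(proj('scene',p+y*d),proj('top',p+y*d))"
```

```text
t 2.1 p [ 476.1 -385.1   64.1] rot [179.98   0.33 114.36] F [ 0.71 -0.49  0.22] w 0.65 q [-0.77  0.28  1.42 -0.    1.44 -1.2 ]
[316.61945564 237.41902049] [356.77814175 228.55572998]
turn [ 0.02  0.33 -0.64] shift cm [0.304 0.276 5.212]
[316.08625196 242.61972663] [362.03568677 238.91585572]
[317.13093359 232.43022046] [351.54984981 218.2532482 ]
```

```bash
python3 -c "
from h import *
for i in range(6):
  s=robot.get_state();print(s['time_s'],np.round(s['eef_pos']*1000,2),np.round(np.degrees(s['tool_rot']),2),np.round(s['joint_pos'],5),np.round(s['force'],2));
  if i<5: robot.camera('top')"
```

```text
2.1 [ 476.1  -385.14   64.13] [179.98   0.33 114.36] [-0.77168  0.28274  1.41765 -0.00184  1.43571 -1.19665] [ 0.71 -0.49  0.22]
2.15 [ 476.63 -385.52   65.07] [179.94   0.43 114.38] [-0.77152  0.282    1.41665 -0.00182  1.43552 -1.19685] [-0.34 -1.17  0.51]
2.2 [ 476.73 -385.47   65.23] [179.93   0.45 114.4 ] [-0.77136  0.28171  1.41669 -0.00182  1.4354  -1.19705] [-0.08  0.28  0.64]
2.25 [ 476.62 -385.22   64.9 ] [179.94   0.42 114.42] [-0.7712   0.28182  1.41722 -0.00179  1.43529 -1.19719] [ 0.19 -0.22  0.63]
2.3 [ 476.32 -384.9    64.3 ] [179.97   0.37 114.43] [-0.77117  0.28213  1.41809 -0.0018   1.43517 -1.19727] [-0.02  0.23 -0.61]
2.35 [ 476.03 -384.54   63.65] [179.99   0.31 114.44] [-0.77111  0.2825   1.41895 -0.00175  1.43509 -1.19737] [-0.37  0.1  -0.58]
```

The offset is real motion, the arm settling after a fast move. I'll approach more slowly.

```bash
python3 -c "
from h import *
goto(.4775,-.3815,.030,114.9)"
```

```text
turn [ 0.01  0.31 -0.46] shift cm [0.234 0.259 3.364]
```

{"name": "play_rows", "arguments": {
  "deltas": [
    [0, 0.3, -0.46, 0.1, 0.15, 0.5, 0.3],
    [0, 0.3, -0.46, 0.23, 0.26, 1.2, 0.3],
    [0, 0.3, -0.46, 0.23, 0.26, 2, 0.3],
    [0, 0.3, -0.46, 0.23, 0.26, 2.7, 0.3],
    [0, 0.3, -0.46, 0.23, 0.26, 3.1, 0.3],
    [0, 0.3, -0.46, 0.23, 0.26, 3.36, 0.3],
    [0, 0.3, -0.46, 0.23, 0.26, 3.36, 0.3],
    [0, 0.3, -0.46, 0.23, 0.26, 3.36, 0.3]
  ]
}}

```text
time_s: 3.15
eef_pos: [0.4776, -0.3817, 0.0302]
tool_rot: [3.141, 0.0, 2.005]
force: [-0.2, 0.2, -0.5]
width: 0.651
```

```bash
python3 -c "
from h import *
st()
i=crop('scene','s3.png',270,210,90,70,8)
i=crop('top','t3.png',310,180,90,80,8)
st();goto(.4775,-.3815,.012,114.9)"
```

```text
t 3.15 p [ 477.6 -381.7   30.2] rot [1.7998e+02 3.0000e-02 1.1489e+02] F [-0.19  0.21 -0.51] w 0.651 q [-0.77  0.31  1.45  0.    1.38 -1.2 ]
t 3.25 p [ 477.8 -381.8   30.5] rot [1.7997e+02 6.0000e-02 1.1489e+02] F [0.47 0.17 0.  ] w 0.652 q [-0.77  0.31  1.45  0.    1.38 -1.2 ]
turn [ 0.03  0.06 -0.01] shift cm [ 0.042 -0.014  1.853]
```

View pics/s3.png

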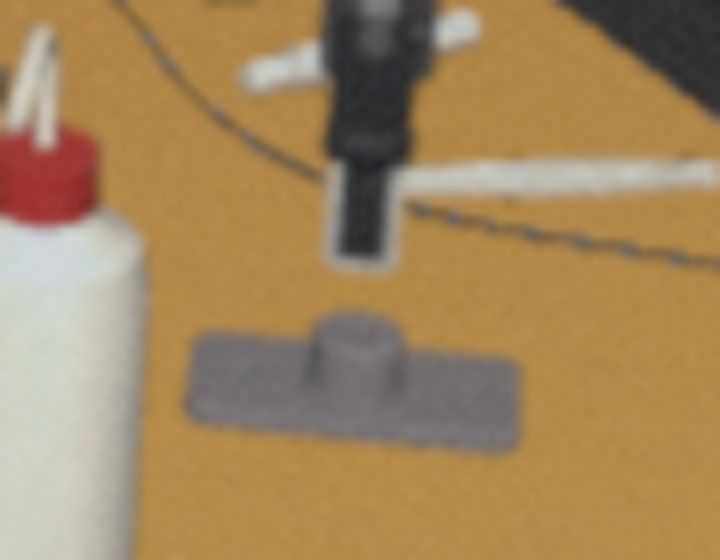

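View pics/t3.png

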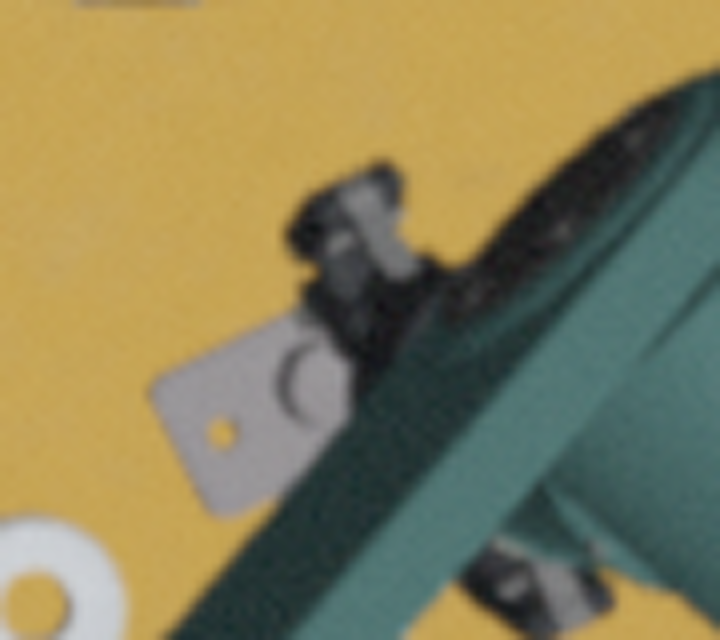

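Pads line up with the boss (s3 crop, 360,330), so I'll lower to about 8.5 mm and grip.

{"name": "play_rows", "arguments": {
  "deltas": [
    [0, 0, 0, 0, 0, 0.5, 0.2],
    [0, 0, 0, 0.04, 0, 1.1, 0.1],
    [0, 0, 0, 0.04, 0, 1.7, 0.1],
    [0, 0, 0, 0.04, 0, 2.1, 0.1],
    [0, 0, 0, 0.04, 0, 2.2, 0.1],
    [0, 0, 0, 0.04, 0, 2.2, 0.1]
  ],
  "newtons": 25
}}

```text
time_s: 3.85
eef_pos: [0.4774, -0.3813, 0.008]
tool_rot: [3.141, 0.0, 2.005]
force: [0.6, -0.5, 1.5]
width: 0.55
```

{"name": "play_rows", "arguments": {
  "deltas": [
    [0, 0, 0, 0, 0, 0, -0.2],
    [0, 0, 0, 0, 0, 0, -0.5],
    [0, 0, 0, 0, 0, 0, -0.8],
    [0, 0, 0, 0, 0, 0, -1],
    [0, 0, 0, 0, 0, 0, -1],
    [0, 0, 0, 0, 0, 0, -1]
  ],
  "newtons": 35
}}

```text
time_s: 4.45
eef_pos: [0.4774, -0.3813, 0.0081]
tool_rot: [3.141, 0.0, 2.005]
force: [0.5, -0.2, -0.6]
width: -0.003
```

```bash
python3 -c "
from h import *
st()
i=crop('scene','s4.png',270,210,90,70,8)"
```

```text
t 4.45 p [ 477.4 -381.3    8.1] rot [1.7999e+02 2.0000e-02 1.1489e+02] F [ 0.48 -0.16 -0.62] w -0.003 q [-0.77  0.33  1.48  0.    1.34 -1.2 ]
```

View pics/s4.png

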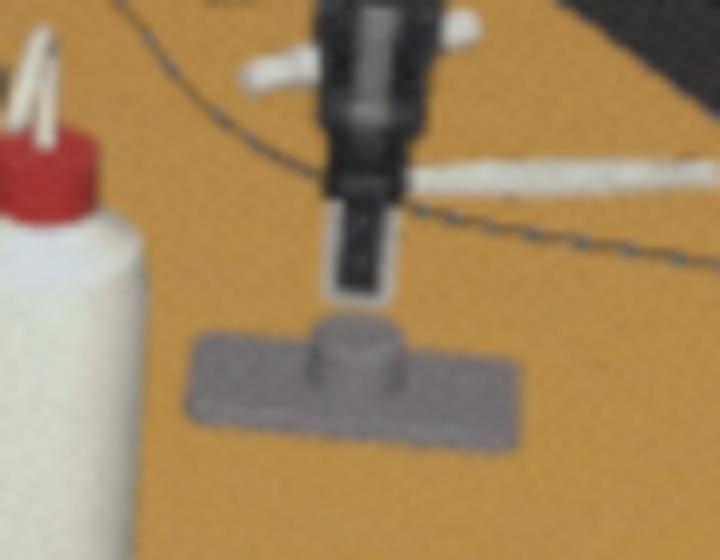

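```bash
python3 -c "
from h import *
for z in (.008,.02,.03,.035): print(z,back('scene',314.75,247.5,z))
i=crop('top','t4.png',310,180,90,80,8); st()
p=robot.get_state()['eef_pos'];print(proj('scene',p),proj('top',p))
i=cv2.imwrite('pics/t4f.png',i)"
```

```text
0.008 [ 0.52283156 -0.35996368  0.008     ]
0.02 [ 0.50227116 -0.36981698  0.02      ]
0.03 [ 0.4851375  -0.37802806  0.03      ]
0.035 [ 0.47657067 -0.38213361  0.035     ]
t 4.55 p [ 477.4 -381.3    8.1] rot [1.7999e+02 2.0000e-02 1.1489e+02] F [ 0.24 -0.41  0.2 ] w -0.004 q [-0.77  0.33  1.48  0.    1.34 -1.2 ]
[313.83299591 256.78654788] [349.77868305 227.74314209]
```

View pics/t4.png

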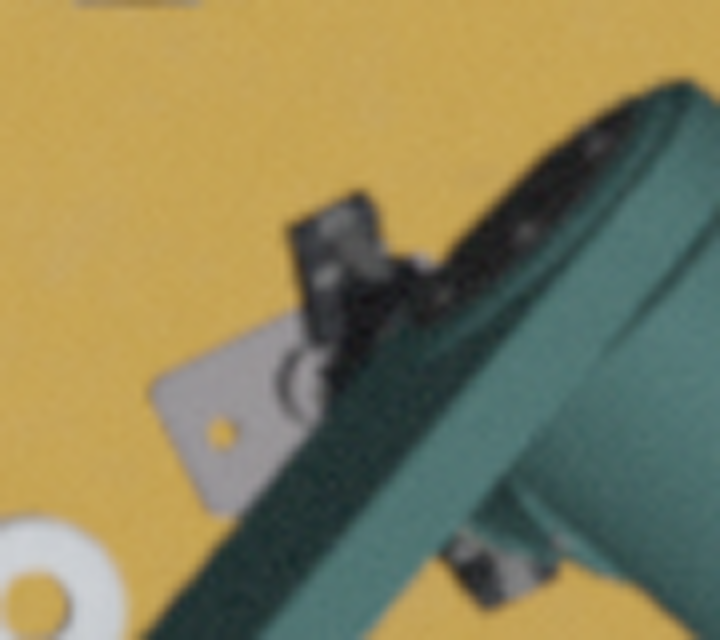

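View pics/t4f.png

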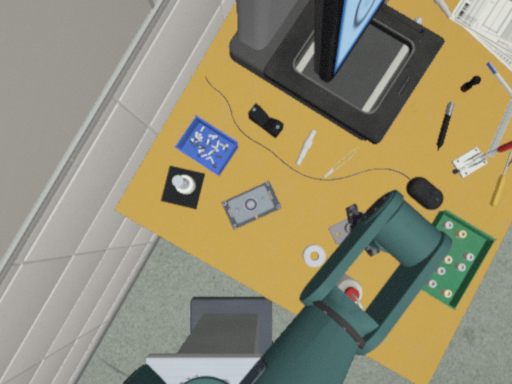

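Width reads fully shut, so the boss was missed. In the image (s4 crop) the fingertip lower edge is at row 300, just above the boss top at row 315. That puts the real tip about 30 mm up, against a reported 8 mm, so the cover wasn't touched. I'll open again and check finger height at several openings against the pictures.

{"name": "play_rows", "arguments": {
  "deltas": [
    [0, 0, 0, 0, 0, 0, -0.5],
    [0, 0, 0, 0, 0, 0, 0],
    [0, 0, 0, 0, 0, 0, 0.1],
    [0, 0, 0, 0, 0, 0, 0.1]
  ]
}}

```text
time_s: 4.95
eef_pos: [0.4774, -0.3813, 0.0081]
tool_rot: [3.141, 0.0, 2.005]
force: [0.1, 0.0, -0.7]
width: 0.555
```

```bash
python3 -c "
from h import *
st()
i=crop('scene','s5.png',270,190,90,90,6);cv2.imwrite('pics/s5f.png',i)
p=robot.get_state()['eef_pos']
y=np.array([np.cos(np.radians(25)),np.sin(np.radians(25)),0])
for z in (0,.02,.04,.06,.08,.1,.15,.2):
  print(z,proj('scene',p+[0,0,z]),proj('scene',p-y*.024+[0,0,z]),proj('top',p+[0,0,z]))
"
```

```text
t 4.95 p [ 477.4 -381.3    8.1] rot [1.7999e+02 2.0000e-02 1.1489e+02] F [ 0.08  0.05 -0.69] w 0.555 q [-0.77  0.33  1.48  0.    1.34 -1.2 ]
0 [313.82716273 256.79484209] [313.33109749 261.49356198] [349.76721753 227.73784739]
0.02 [314.41009687 249.74097701] [313.92128898 254.34353436] [351.61913444 227.83736804]
0.04 [315.00040653 242.59786363] [314.5190823  247.10141248] [353.55574125 227.94143985]
0.06 [315.59823257 235.36379737] [315.12462527 239.76540548] [355.58298332 228.05038234]
0.08 [316.20371947 228.03702996] [315.73806957 232.33367582] [357.70737585 228.16454562]
0.1 [316.81701543 220.61576802] [316.35957085 224.80433764] [359.93607383 228.2843142 ]
0.15 [318.38542764 201.63700634] [317.94963247 205.54112472] [366.01786405 228.6111451 ]
0.2 [320.0060949  182.02592632] [319.59367636 185.62392954] [372.9506335 228.983707 ]
```

View pics/s5.png

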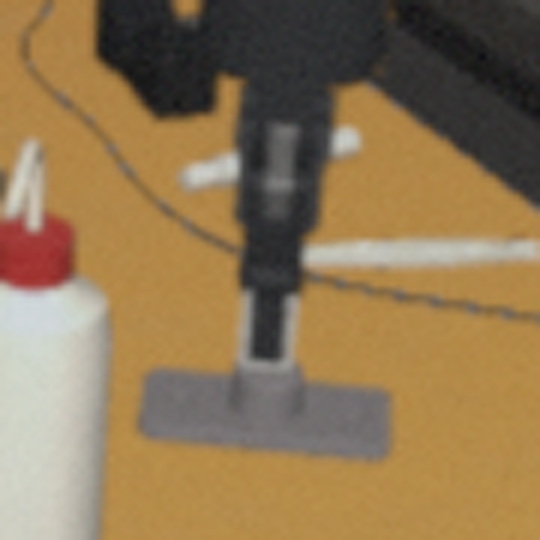

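View pics/s5f.png

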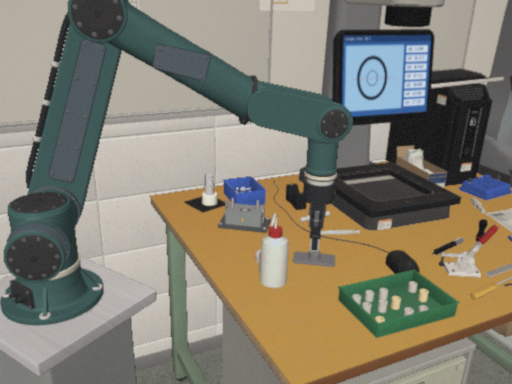

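The near finger's tip is at px row 250, where a true TCP height of 8 mm would put it near 261. So the real tip sits about 25–30 mm above the reported height, and I'll step down under force watch.

{"name": "play_rows", "arguments": {
  "deltas": [
    [0, 0, 0, 0, 0, 0.4, 0.1],
    [0, 0, 0, 0, 0, 0.8, 0.1],
    [0, 0, 0, 0, 0, 1.2, 0.1],
    [0, 0, 0, 0, 0, 1.2, 0.1],
    [0, 0, 0, 0, 0, 1.2, 0.1]
  ]
}}

```text
time_s: 5.5
eef_pos: [0.4773, -0.3811, -0.0043]
tool_rot: [-3.142, -0.0, 2.005]
force: [0.3, 0.5, 0.2]
width: 0.552
```

```bash
python3 -c "
from h import *
st()
i=crop('scene','s6.png',270,190,90,90,6)
"
```

```text
t 5.5 p [ 477.3 -381.1   -4.3] rot [-1.8000e+02 -2.0000e-02  1.1489e+02] F [0.26 0.53 0.22] w 0.552 q [-0.77  0.34  1.49  0.    1.31 -1.2 ]
```

View pics/s6.png

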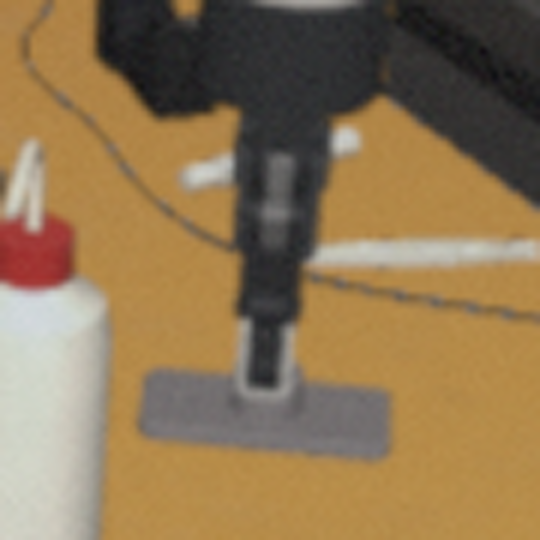

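{"name": "play_rows", "arguments": {
  "deltas": [
    [0, 0, 0, 0, 0, 0.3, 0.1],
    [0, 0, 0, 0, 0, 0.6, 0],
    [0, 0, 0, 0, 0, 0.9, 0],
    [0, 0, 0, 0, 0, 0.9, 0],
    [0, 0, 0, 0, 0, 0.9, 0]
  ]
}}

```text
time_s: 6.05
eef_pos: [0.4773, -0.3812, -0.0132]
tool_rot: [3.142, -0.0, 2.005]
force: [-0.4, -0.3, -0.3]
width: 0.503
```

```bash
python3 -c "
from h import *
st()
i=crop('scene','s7.png',285,215,60,55,10)
"
```

```text
t 6.05 p [ 477.3 -381.2  -13.2] rot [ 1.800e+02 -1.000e-02  1.149e+02] F [-0.42 -0.28 -0.26] w 0.503 q [-0.77  0.35  1.49  0.    1.3  -1.2 ]
```

View pics/s7.png

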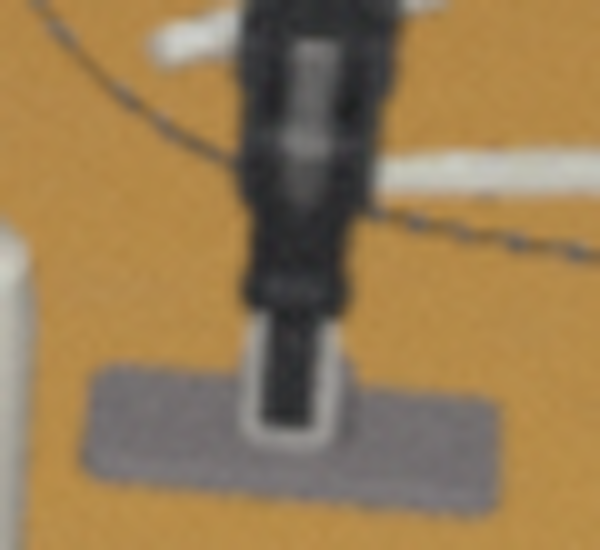

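Tip row 448 (crop) is now well below the boss top and still above the flange. I'll lower 3 mm and close.

{"name": "play_rows", "arguments": {
  "deltas": [
    [0, 0, 0, 0, 0, 0.2, -0.1],
    [0, 0, 0, 0, 0, 0.3, -0.1],
    [0, 0, 0, 0, 0, 0.3, -0.1],
    [0, 0, 0, 0, 0, 0.3, -0.3],
    [0, 0, 0, 0, 0, 0.3, -0.5],
    [0, 0, 0, 0, 0, 0.3, -0.8],
    [0, 0, 0, 0, 0, 0.3, -1],
    [0, 0, 0, 0, 0, 0.3, -1]
  ],
  "newtons": 35
}}

```text
time_s: 6.9
eef_pos: [0.4777, -0.3814, -0.0157]
tool_rot: [3.141, 0.001, 2.005]
force: [0.4, 0.5, 1.9]
width: 0.33
```

```bash
python3 -c "
from h import *
st()
i=crop('scene','s8.png',285,215,60,55,10)
"
```

```text
t 6.9 p [ 477.7 -381.4  -15.7] rot [1.7997e+02 4.0000e-02 1.1490e+02] F [0.42 0.5  1.93] w 0.33 q [-0.77  0.35  1.5   0.    1.29 -1.2 ]
```

View pics/s8.png

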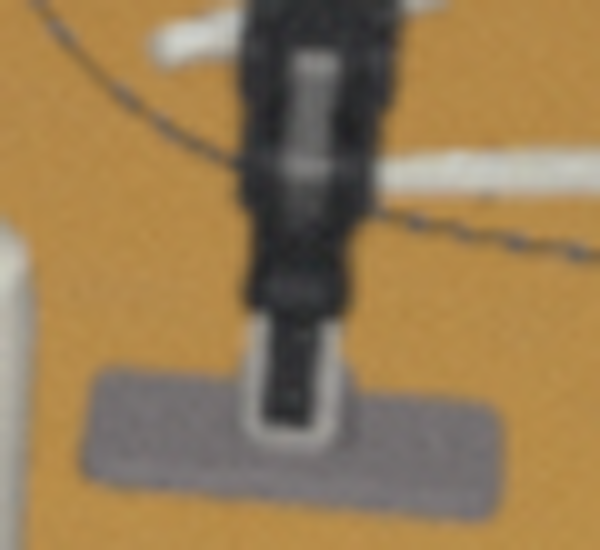

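Width 0.33 (28 mm) means the boss is held. With the cover on the bench the reported z is −15.7 mm, which I'll use as the reference. Lifting now.

{"name": "play_rows", "arguments": {
  "deltas": [
    [0, 0, 0, 0, 0, -0.5, -1],
    [0, 0, 0, 0, 0, -1.5, -1],
    [0, 0, 0, 0, 0, -3, -1],
    [0, 0, 0, 0, 0, -5, -1],
    [0, 0, 0, 0, 0, -8, -1],
    [0, 0, 0, 0, 0, -11, -1],
    [0, 0, 0, 0, 0, -14, -1],
    [0, 0, 0, 0, 0, -15, -1],
    [0, 0, 0, 0, 0, -15, -1]
  ]
}}

```text
time_s: 7.85
eef_pos: [0.4786, -0.3824, 0.1375]
tool_rot: [3.139, 0.006, 2.005]
force: [0.1, 0.0, -0.5]
width: 0.322
```

```bash
python3 -c "
from h import *
st();goto(.541,-.124,.135,113.5)
i=crop('scene','s9.png',240,150,130,120,5)
"
```

```text
t 7.85 p [ 478.6 -382.4  137.5] rot [179.85   0.35 114.9 ] F [ 0.08  0.05 -0.52] w 0.322 q [-0.77  0.24  1.32  0.    1.57 -1.2 ]
turn [0.15 0.35 1.4 ] shift cm [20.815 16.537  0.161]
```

View pics/s9.png

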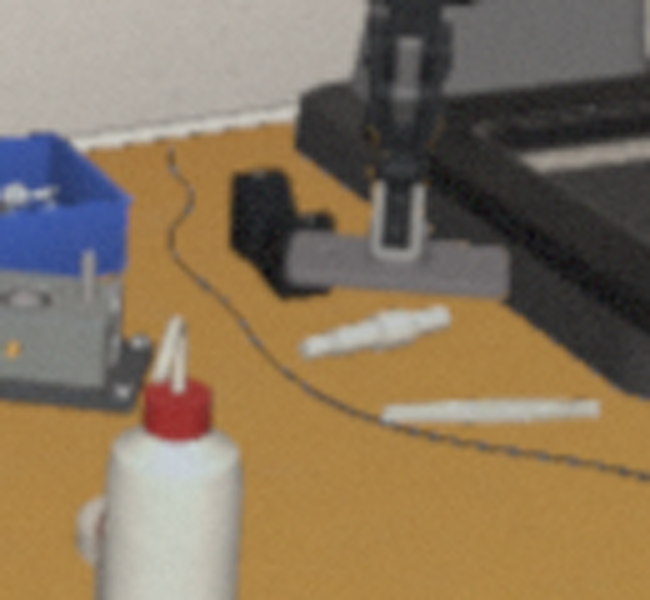

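The cover is held level. Carrying it across to the unit.

{"name": "play_rows", "arguments": {
  "deltas": [
    [0, 0, 0, 1, 0.8, 0, -1],
    [0, 0, 0.3, 3, 2.4, 0, -1],
    [0, 0, 0.6, 6, 4.8, 0, -1],
    [0, 0, 1, 9, 7.1, 0, -1],
    [0, 0.3, 1.4, 12, 9.5, 0, -1],
    [0.1, 0.3, 1.4, 15, 11.9, 0, -1],
    [0.1, 0.3, 1.4, 18, 14.3, 0.1, -1],
    [0.1, 0.3, 1.4, 20, 15.9, 0.1, -1],
    [0.1, 0.3, 1.4, 20.8, 16.5, 0.1, -1],
    [0.1, 0.3, 1.4, 20.8, 16.5, 0.1, -1],
    [0.1, 0.3, 1.4, 20.8, 16.5, 0.1, -1]
  ]
}}

```text
time_s: 9.0
eef_pos: [0.5392, -0.1239, 0.1327]
tool_rot: [-3.139, -0.004, 1.981]
force: [0.3, 0.8, -0.5]
width: 0.332
```

```bash
python3 -c "
from h import *
i=crop('scene','s10.png',190,130,120,110,6)
i=crop('top','t10.png',155,120,160,120,5)
st();goto(.541,-.124,.085,113.5)
"
```

```text
t 9.1 p [ 539.4 -124.6  133.2] rot [-179.9    -0.19  113.4 ] F [-0.03 -0.57 -0.91] w 0.326 q [-0.33  0.12  1.47  0.    1.56 -0.74]
turn [-0.1  -0.19 -0.1 ] shift cm [-0.028  0.181  4.819]
```

View pics/s10.png

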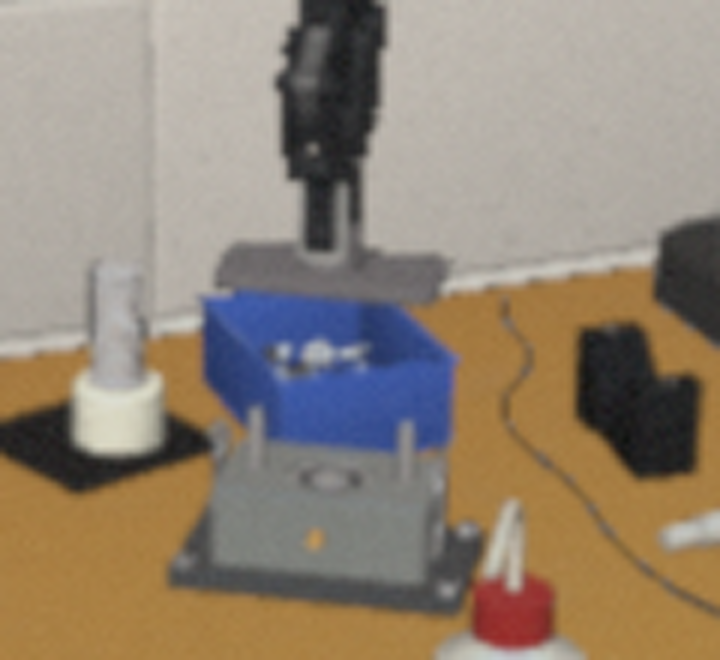

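View pics/t10.png

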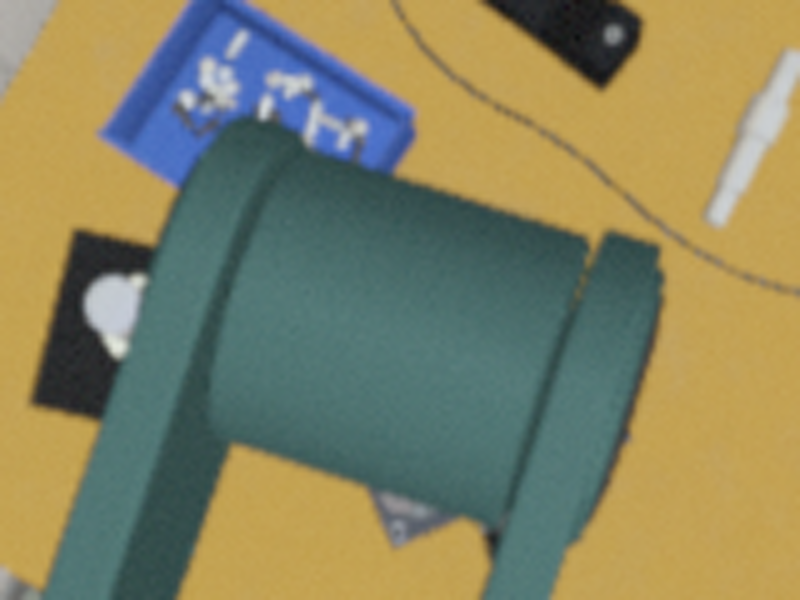

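The cover hangs over the unit with underside about 149 mm up. In s10 the pins are at (257,408) and (405,420), the bore is below, and the top view is blocked by the wrist. I'll fit the cover's silhouette in the scene view to check its offset from the pins in that same camera.

```bash
cat > fit.py <<'E'
from h import *
from scipy.optimize import minimize
def hull(n,c,psi,z0,h=.007,hx=.026,hy=.052,r=.006):
    a=np.radians(psi-90); ex=np.array([np.cos(a),np.sin(a),0]); ey=np.array([-np.sin(a),np.cos(a),0]); P=[]
    for sx,sy in ((1,1),(1,-1),(-1,-1),(-1,1)):
        for t in np.linspace(0,np.pi/2,4):
            for zz in (z0,z0+h):
                P.append(proj(n,np.array([c[0],c[1],zz])+ex*sx*(hx-r+r*np.cos(t))+ey*sy*(hy-r+r*np.sin(t))))
    return cv2.convexHull(np.array(P,np.float32))[:,0]
def soft(poly,shape,off,s=8):
    m=np.zeros((shape[0]*s,shape[1]*s),np.uint8); q=((poly-off+.5)*s-.5)
    cv2.fillPoly(m,[np.round(q*16).astype(np.int32)],255,shift=4); return cv2.resize(m,(shape[1],shape[0]),interpolation=cv2.INTER_AREA)/255.
E
python3 - <<'E'
from fit import *
im=np.mean([robot.camera('scene').astype(float) for _ in range(4)],0)
s=robot.get_state();st()
cv2.imwrite("pics/s11.png",im[:,:,::-1].round().astype(np.uint8))
np.save("s11.npy",im)
p=s['eef_pos']; h=hull("scene",p,113.4,p[2]+.0157); print(h.min(0),h.max(0))
v=im[160:190,220:272].round().astype(np.uint8).copy(); 
b=cv2.resize(im.round().astype(np.uint8)[155:195,215:275,::-1],None,fx=10,fy=10,interpolation=cv2.INTER_CUBIC)
cv2.polylines(b,[np.round((h-[215,155]+.5)*10).astype(np.int32)],True,(0,0,255),1); cv2.imwrite("pics/s11o.png",b)
E
```

```text
t 9.3 p [ 539.7 -124.4  133.7] rot [-1.7995e+02 -1.7000e-01  1.1340e+02] F [ 0.27  0.28 -0.55] w 0.329 q [-0.33  0.12  1.47  0.    1.56 -0.74]
[225.16649 168.43805] [265.1956  179.96535]
```

View pics/s11o.png

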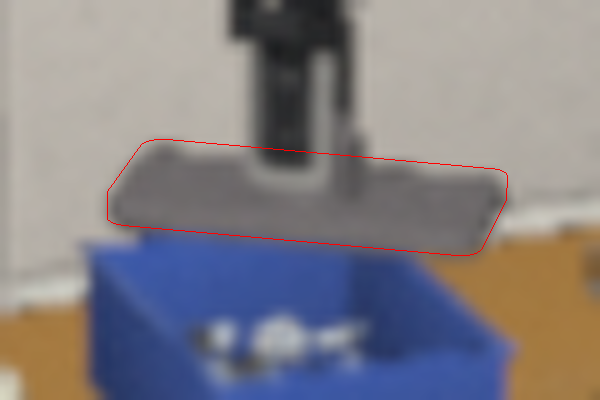

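```bash
python3 - <<'E'
from fit import *
im=cv2.imread("pics/scene0.png")
h=hull("scene",[.4775,-.3815],115,0)
b=cv2.resize(im[240:275,285:345],None,fx=10,fy=10,interpolation=cv2.INTER_CUBIC)
cv2.polylines(b,[np.round((h-[285,240]+.5)*10).astype(np.int32)],True,(0,0,255),1)
im=cv2.imread("pics/top0.png")
h=hull("top",[.4775,-.3815],115,0)
c=cv2.resize(im[200:255,320:380],None,fx=10,fy=10,interpolation=cv2.INTER_CUBIC)
cv2.polylines(c,[np.round((h-[320,200]+.5)*10).astype(np.int32)],True,(0,0,255),1)
cv2.imwrite("pics/o0.png",cv2.resize(np.vstack([b,c]),None,fx=.66,fy=.66))
E
```

```text
(no output)
```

View pics/o0.png

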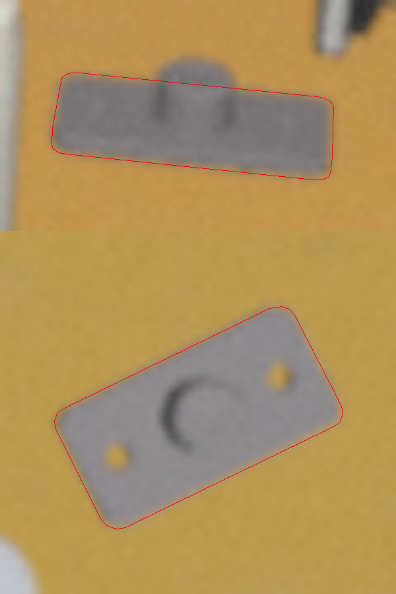

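```bash
cat > fit2.py <<'E'
from fit import *
def hull6(n,c,psi,z0,tx,ty,h=.007,hx=.026,hy=.052,r=.006):
    R=(Rn.from_euler("z",psi-90,degrees=True)*Rn.from_euler("xy",[ty,tx],degrees=True)).as_matrix(); P=[]
    for sx,sy in ((1,1),(1,-1),(-1,-1),(-1,1)):
        for t in np.linspace(0,np.pi/2,4):
            for zz in (0,h):
                P.append(proj(n,np.array([c[0],c[1],z0])+R@np.array([sx*(hx-r+r*np.cos(t)),sy*(hy-r+r*np.sin(t)),zz])))
    return cv2.convexHull(np.array(P,np.float32))[:,0]
E
python3 - <<'E'
from fit2 import *
from scipy.optimize import least_squares
im=np.load("s11.npy"); u0,v0,u1,v1=218,158,272,186
w=im[v0:v1,u0:u1]
p=np.array([.5397,-.1244,.1337])
# per-pixel: blend between fg colour and local bg: use weight by colour distance to cover grey
fg=np.median(im[172:178,228:240].reshape(-1,3),0); print("fg",fg)
d=np.linalg.norm(w-fg,axis=2); a=np.clip(1-d/60,0,1)
ok=np.ones(a.shape,bool); ok[:, 238-u0:254-u0]=False
e=np.radians(23.4)
def res(q):
    lat,z,tx,ty=q; c=p[:2]+lat*np.array([-np.sin(e),np.cos(e)])
    m=cv2.GaussianBlur(soft(hull6("scene",c,113.4,p[2]+.0157+z,tx,ty),a.shape,[u0,v0]),(0,0),.6)
    return ((m-a)[ok]**2).sum()
for init in ([0,0,0,0],[0,-.002,2,0],[0,0,-2,0]):
    r=minimize(res,init,method="Nelder-Mead",options=dict(initial_simplex=np.array([init]+[list(np.array(init)+np.eye(4)[i]*[.003,.003,2,2][i]) for i in range(4)]),maxiter=300)); print(r.x,r.fun, res([0,0,0,0]))
E
```

```text
fg [110.   106.   106.75]Traceback (most recent call last):
  File "<stdin>", line 16, in <module>
    res = _minimize_neldermead(fun, x0, args, callback, bounds=bounds,
                               **options)
    fxcc = func(xcc)
    fx = function(np.copy(x), *(wrapper_args + args))
  File "<stdin>", line 13, in res
  File "fit2.py", line 7, in hull6
    P.append(proj(n,np.array([c[0],c[1],z0])+R@np.array([sx*(hx-r+r*np.cos(t)),sy*(hy-r+r*np.sin(t)),zz])))
             ~~~~^^^^^^^^^^^^^^^^^^^^^^^^^^^^^^^^^^^^^^^^^^^^^^^^^^^^^^^^^^^^^^^^^^^^^^^^^^^^^^^^^^^^^^^^^
  File "h.py", line 8, in proj
    f,cx,cy,P=K(n); q=P[:3,:3].T@(np.asarray(p,float)-P[:3,3]); return np.array([cx+f*q[0]/q[2],cy+f*q[1]/q[2]])
              ~^^^
  File "h.py", line 4, in K
    i=robot.camera_info(n); f=192/np.tan(np.radians(i["fovy"]/2)); return f,i["cx"],i["cy"],i["pose"]
ValueError: time passes only in moves, steps and waits
```

```bash
sed -i 's/^def K(n):/import functools\n@functools.lru_cache(None)\ndef K(n):/' h.py
cat > f3.py <<'E'
from fit2 import *
im=np.load("s11.npy"); u0,v0,u1,v1=218,158,272,186
w=im[v0:v1,u0:u1]
p=np.array([.5397,-.1244,.1337])
fg=np.median(im[172:178,228:240].reshape(-1,3),0)
d=np.linalg.norm(w-fg,axis=2); a=np.clip(1-d/60,0,1)
ok=np.ones(a.shape,bool); ok[:, 238-u0:254-u0]=False
e=np.radians(23.4)
def res(q):
    lat,z,tx,ty=q; c=p[:2]+lat*np.array([-np.sin(e),np.cos(e)])
    m=cv2.GaussianBlur(soft(hull6("scene",c,113.4,p[2]+.0157+z,tx,ty),a.shape,[u0,v0]),(0,0),.6)
    return ((m-a)[ok]**2).sum()
for init in ([0,0,0,0],[0,-.002,2,0],[0,0,-2,0]):
    r=minimize(res,init,method="Nelder-Mead",options=dict(initial_simplex=np.array([init]+[list(np.array(init)+np.eye(4)[i]*[.003,.003,2,2][i]) for i in range(4)]),maxiter=150)); print(r.x,r.fun, res([0,0,0,0]))
E
python3 f3.py; python3 -c "
from h import *
st()"
```

```text
[ 1.09004455e-04 -2.71958961e-03  3.48590633e+00 -5.80637021e-01] 9.505186089175561 28.71011850401476
[ 2.17079588e-04 -2.73615140e-03  3.88516617e+00 -2.55080935e-01] 9.618258493204776 28.71011850401476
[-1.35758442e-04 -2.68291806e-03  4.00936756e+00 -1.45565947e-01] 9.531140851320385 28.71011850401476
t 9.3 p [ 539.7 -124.4  133.7] rot [-1.7995e+02 -1.7000e-01  1.1340e+02] F [ 0.27  0.28 -0.55] w 0.329 q [-0.33  0.12  1.47  0.    1.56 -0.74]
```

```bash
cat > f4.py <<'E'
from fit2 import *
def fitimg(im,p,psi,box,gx,inits,free,tag,fgbox):
    u0,v0,u1,v1=box; w=im[v0:v1,u0:u1].astype(float)
    fg=np.median(im[fgbox[1]:fgbox[3],fgbox[0]:fgbox[2]].reshape(-1,3),0)
    a=np.clip(1-np.linalg.norm(w-fg,axis=2)/60,0,1); ok=np.ones(a.shape,bool); ok[:,gx[0]-u0:gx[1]-u0]=False
    e=np.radians(psi-90); ey=np.array([-np.sin(e),np.cos(e)]); ex=np.array([np.cos(e),np.sin(e)])
    H=lambda q:hull6("scene",p[:2]+q[0]*ey+q[1]*ex,psi,p[2]+.0157+q[2],q[3],q[4])
    sc=np.array([.003,.003,.003,2,2])
    def res(qf):
        q=np.zeros(5); q[free]=qf
        m=cv2.GaussianBlur(soft(H(q),a.shape,[u0,v0]),(0,0),.6); return ((m-a)[ok]**2).sum()
    n=len(free); r=minimize(res,np.zeros(n),method="Nelder-Mead",options=dict(initial_simplex=np.vstack([np.zeros(n),np.diag(sc[free])]),maxiter=150))
    print(tag,free,np.round(r.x*[1000 if f<3 else 1 for f in free],2),round(r.fun,2)); q=np.zeros(5);q[free]=r.x
    b=cv2.resize(im.round().astype(np.uint8)[v0:v1,u0:u1,::-1],None,fx=10,fy=10,interpolation=cv2.INTER_CUBIC)
    cv2.polylines(b,[np.round((H(q)-[u0,v0]+.5)*10).astype(np.int32)],True,(0,0,255),1); cv2.imwrite(f"pics/{tag}.png",b); return q
if __name__=="__main__":
    im=np.load("s11.npy"); p=np.array([.5397,-.1244,.1337])
    for fr in ([0,2],[0,1],[0,1,2],[0,2,3],[0,2,3,4],[0,1,2,3,4]): fitimg(im,p,113.4,(218,158,272,186),(238,254),0,fr,"f_"+"".join(map(str,fr)),(228,172,238,177))
    im=cv2.imread("pics/scene0.png")[:,:,::-1]
    for fr in ([0,1],[0,2],[0,2,3]): fitimg(im,np.array([.4775,-.3815,-.0157]),115,(288,246,342,272),(306,323),0,fr,"g_"+"".join(map(str,fr)),(297,256,305,262))
E
python3 f4.py
```

```text
f_02 [0, 2] [ 0.37 -3.01] 14.71
f_01 [0, 1] [-1.53 -7.1 ] 16.09
f_012 [0, 1, 2] [ 0.78  2.83 -4.09] 14.17
f_023 [0, 2, 3] [ 0.22 -2.72  3.86] 9.53
f_0234 [0, 2, 3, 4] [ 0.11 -2.72  3.49 -0.58] 9.51
f_01234 [0, 1, 2, 3, 4] [-0.11  0.1  -2.66  3.26 -0.29] 9.58
g_01 [0, 1] [0.54 1.  ] 17.13
g_02 [0, 2] [0.56 0.2 ] 17.75
g_023 [0, 2, 3] [ 0.45 -0.1   4.47] 7.29
```

View pics/f_023.png

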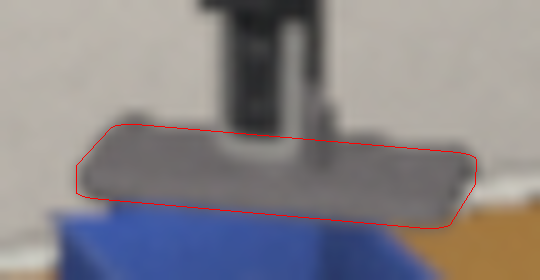

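The on-bench control shows the same "tilt", so it's a fit artefact and the cover is level. I'll measure how far the cover moved when the jaws closed, by fitting the images before and after.

```bash
python3 - <<'E'
from f4 import *
for n in ("s7","s8"):
    c=cv2.imread(f"pics/{n}.png"); c=cv2.resize(c,(60,55),interpolation=cv2.INTER_AREA)
    im=np.zeros((384,512,3),np.uint8); im[215:270,285:345]=c[:,:,::-1]
    for fr in ([0,1],[0,1,3]): fitimg(im,np.array([.4775,-.3815,-.0157]),115,(290,248,342,270),(306,323),0,fr,"x"+n,(297,256,305,262))
im=cv2.imread("pics/scene0.png")[:,:,::-1]
for fr in ([0,1],[0,1,3]): fitimg(im,np.array([.4775,-.3815,-.0157]),115,(290,248,342,270),(306,323),0,fr,"xx",(297,256,305,262))
E
```

```text
xs7 [0, 1] [0.54 1.  ] 13.37
xs7 [0, 1, 3] [ 0.25 -0.18  4.5 ] 4.66
xs8 [0, 1] [-0.01 -1.72] 12.5
xs8 [0, 1, 3] [-0.09 -2.59  4.42] 3.69
xx [0, 1] [0.54 1.  ] 15.46
xx [0, 1, 3] [ 0.15 -0.29  4.41] 5.54
```

```bash
cat > hov.py <<'E'
from fit import *
def draw(n,im,c,psi,off,wh,s,name):
    a=np.radians(psi-90); ex=np.array([np.cos(a),np.sin(a),0]); ey=np.array([-np.sin(a),np.cos(a),0]); C=np.array([c[0],c[1],0])
    b=cv2.resize(im[off[1]:off[1]+wh[1],off[0]:off[0]+wh[0]],None,fx=s,fy=s,interpolation=cv2.INTER_CUBIC)
    T=lambda P:np.round((np.array([proj(n,C+ex*x+ey*y+[0,0,z]) for x,y,z in P])-off+.5)*s).astype(np.int32)
    def L(P,cl=True,col=(0,0,255)): cv2.polylines(b,[T(P)],cl,col,1)
    L([(x,y,.01) for x,y in ((.04,.07),(.04,-.07),(-.04,-.07),(-.04,.07))])
    L([(x,y,.05) for x,y in ((.031,.052),(.031,-.052),(-.031,-.052),(-.031,.052))],True,(0,255,0))
    for y in (.036,-.036):
        L([(0,y,.05),(0,y,.08)],False,(255,0,255))
        L([(.004*np.cos(t),y+.004*np.sin(t),.05) for t in np.linspace(0,6.28,20)],True,(255,0,255))
    cv2.imwrite("pics/"+name,b)
if __name__=="__main__":
    draw("scene",cv2.imread("pics/scene0.png"),[.5412,-.1239],113.6,np.array([212,190]),(66,50),12,"hs.png")
    draw("top",cv2.imread("pics/top0.png"),[.5412,-.1239],113.6,np.array([218,178]),(66,54),12,"ht.png")
E
python3 hov.py
```

```text
(no output)
```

View pics/hs.png

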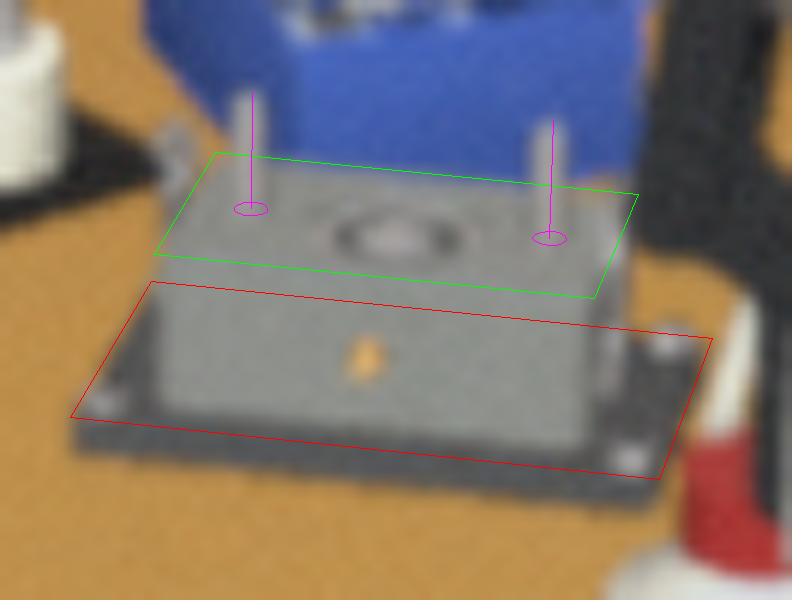

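View pics/ht.png

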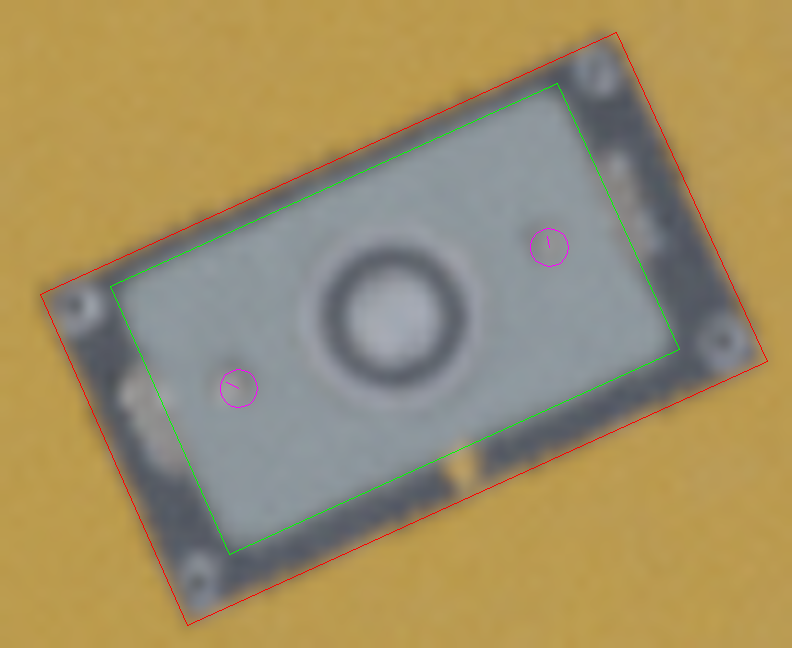

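Both overlays match the unit at (541.2, −123.9), yaw 113.6°. Closing the jaws pulled the cover 2.5 mm toward the near side, so the arm and camera frames differ by that much. The TCP target is therefore (543.3, −122.5).

```bash
python3 -c "
from h import *
st();goto(.5433,-.1225,.080,113.4)"
```

```text
t 9.3 p [ 539.7 -124.4  133.7] rot [-1.7995e+02 -1.7000e-01  1.1340e+02] F [ 0.27  0.28 -0.55] w 0.329 q [-0.33  0.12  1.47  0.    1.56 -0.74]
turn [-0.05 -0.17  0.  ] shift cm [0.014 0.414 5.367]
```

{"name": "play_rows", "arguments": {
  "deltas": [
    [0, -0.1, 0, 0.01, 0.2, 0.6, -1],
    [0, -0.17, 0, 0.01, 0.41, 1.5, -1],
    [0, -0.17, 0, 0.01, 0.41, 2.5, -1],
    [0, -0.17, 0, 0.01, 0.41, 3.5, -1],
    [0, -0.17, 0, 0.01, 0.41, 4.4, -1],
    [0, -0.17, 0, 0.01, 0.41, 5, -1],
    [0, -0.17, 0, 0.01, 0.41, 5.36, -1],
    [0, -0.17, 0, 0.01, 0.41, 5.36, -1],
    [0, -0.17, 0, 0.01, 0.41, 5.36, -1],
    [0, -0.17, 0, 0.01, 0.41, 5.36, -1]
  ]
}}

```text
time_s: 10.3
eef_pos: [0.5437, -0.1227, 0.0807]
tool_rot: [3.141, 0.001, 1.979]
force: [0.3, -0.3, -1.4]
width: 0.33
```

```bash
python3 -c "
from h import *
st()
im=np.mean([robot.camera('scene').astype(float) for _ in range(2)],0); np.save('s12.npy',im)
i=crop('scene','s12.png',212,165,66,60,12,im[:,:,::-1].round().astype(np.uint8))
st();goto(.5433,-.1225,.080,113.4)"
```

```text
t 10.3 p [ 543.7 -122.7   80.7] rot [1.7999e+02 4.0000e-02 1.1341e+02] F [ 0.34 -0.3  -1.38] w 0.33 q [-0.32  0.16  1.53 -0.    1.45 -0.73]
t 10.4 p [ 543.7 -122.7   80.7] rot [1.800e+02 4.000e-02 1.134e+02] F [-0.3   0.24 -1.59] w 0.329 q [-0.32  0.16  1.53 -0.    1.45 -0.73]
turn [0.   0.04 0.  ] shift cm [ 0.031 -0.028  0.067]
```

View pics/s12.png

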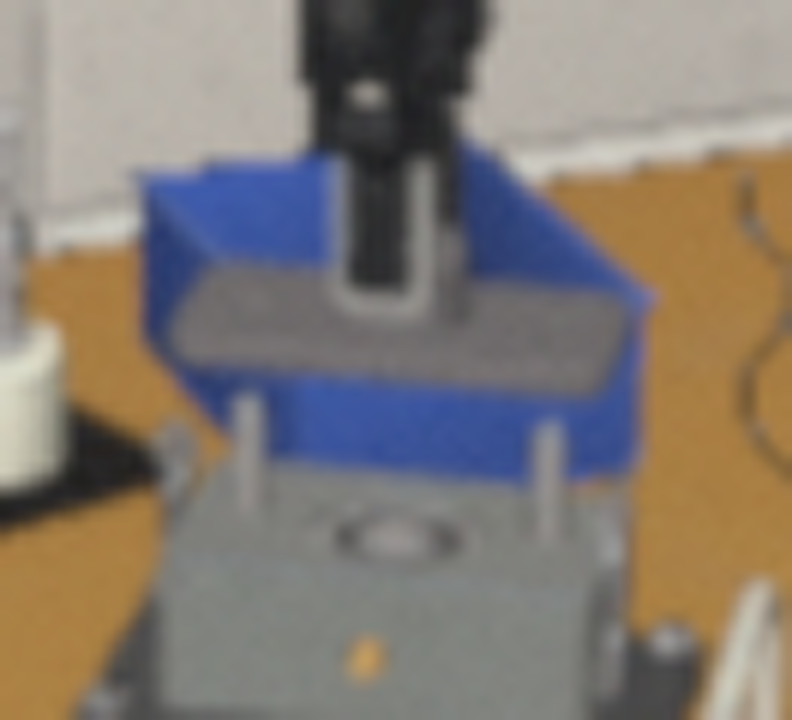

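```bash
python3 - <<'E'
from f4 import *
im=np.load("s12.npy")
for p in ([.5412,-.1239,.0807],):
  for fr in ([0,2,3],[0,1,3]): fitimg(im,np.array(p),113.6,(222,182,268,202),(239,252),0,fr,"y12",(229,190,237,194))
E
```

```text
y12 [0, 2, 3] [-0.81 -0.3   2.52] 24.09
y12 [0, 1, 3] [-0.84 -0.7   2.44] 24.21
```

View pics/y12.png

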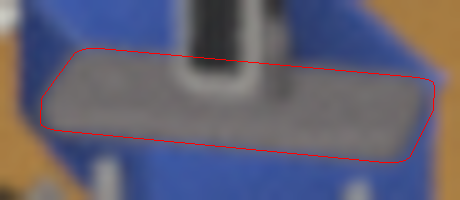

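The fit puts the cover about 0.8 mm short along its length while the pins sit about 0.8 mm the other way. I'll shift +1.0 mm along tool x and lower gently, watching the force.

{"name": "play_rows", "arguments": {
  "deltas": [
    [0, 0, 0, 0.06, 0, 0.2, -1],
    [0, 0, 0, 0.1, -0.02, 0.5, -1],
    [0, 0, 0, 0.1, -0.02, 0.8, -1],
    [0, 0, 0, 0.1, -0.02, 1.1, -1],
    [0, 0, 0, 0.1, -0.02, 1.1, -1]
  ]
}}

```text
time_s: 10.9
eef_pos: [0.5425, -0.1216, 0.0687]
tool_rot: [-3.14, -0.0, 1.979]
force: [0.2, 0.4, -1.5]
width: 0.334
```

{"name": "play_rows", "arguments": {
  "deltas": [
    [0, 0, 0, 0, 0, 0.15, -1],
    [0, 0, 0, 0, 0, 0.3, -1],
    [0, 0, 0, 0, 0, 0.45, -1],
    [0, 0, 0, 0, 0, 0.6, -1],
    [0, 0, 0, 0, 0, 0.6, -1]
  ]
}}

```text
time_s: 11.4
eef_pos: [0.5423, -0.1216, 0.0624]
tool_rot: [-3.14, -0.001, 1.979]
force: [-0.1, 0.4, -0.9]
width: 0.33
```

```bash
python3 -c "
from h import *
st()
i=crop('scene','s13.png',212,165,66,60,12)
st()"
```

```text
t 11.4 p [ 542.3 -121.6   62.4] rot [-1.7991e+02 -4.0000e-02  1.1341e+02] F [-0.15  0.44 -0.94] w 0.33 q [-0.32  0.17  1.56 -0.    1.42 -0.73]
t 11.45 p [ 542.4 -121.6   62.6] rot [-1.7992e+02 -4.0000e-02  1.1340e+02] F [ 0.38  0.59 -1.79] w 0.331 q [-0.32  0.17  1.56 -0.    1.42 -0.73]
```

View pics/s13.png

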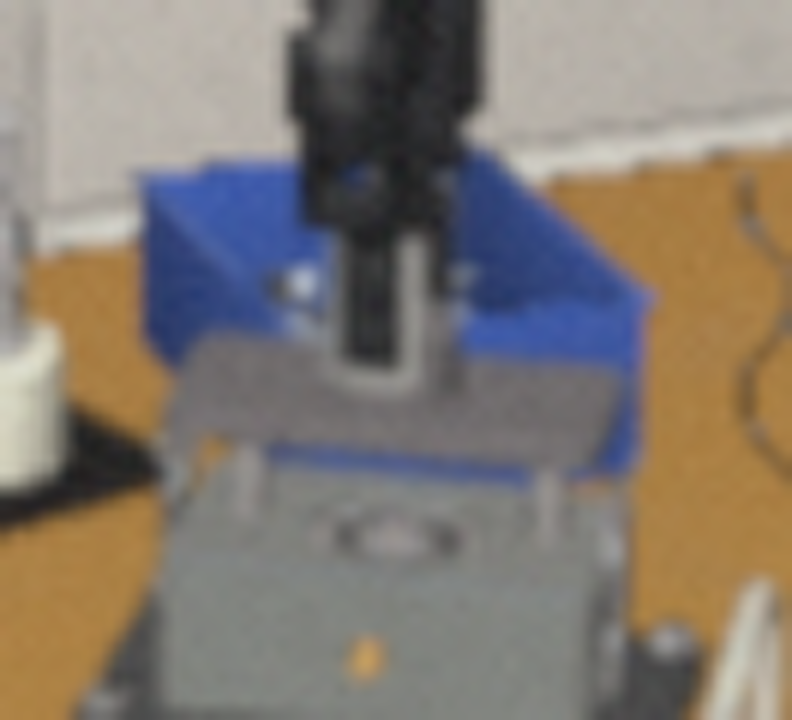

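The cover's lower edge is just over the pin tips with no contact force. Going down 3 mm at a time.

{"name": "play_rows", "arguments": {
  "deltas": [
    [0, 0, 0, 0, 0, 0.1, -1],
    [0, 0, 0, 0, 0, 0.2, -1],
    [0, 0, 0, 0, 0, 0.3, -1],
    [0, 0, 0, 0, 0, 0.3, -1]
  ]
}}

```text
time_s: 11.85
eef_pos: [0.5423, -0.1216, 0.0594]
tool_rot: [-3.14, -0.001, 1.979]
force: [0.7, 0.9, -1.9]
width: 0.329
```

```bash
python3 -c "
from h import *
st()
i=crop('scene','s14.png',212,165,66,60,12)
st()"
```

```text
t 11.85 p [ 542.3 -121.6   59.4] rot [-1.799e+02 -5.000e-02  1.134e+02] F [ 0.67  0.93 -1.87] w 0.329 q [-0.32  0.17  1.56 -0.    1.41 -0.73]
t 11.9 p [ 542.4 -121.6   59.5] rot [-1.7991e+02 -4.0000e-02  1.1340e+02] F [ 0.55  0.06 -0.7 ] w 0.329 q [-0.32  0.17  1.56 -0.    1.41 -0.73]
```

View pics/s14.png

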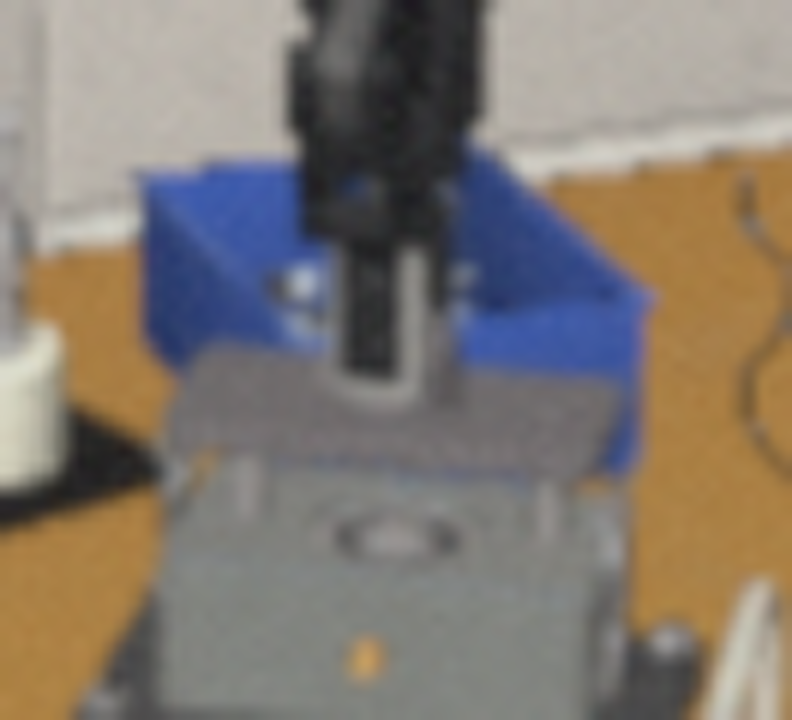

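{"name": "play_rows", "arguments": {
  "deltas": [
    [0, 0, 0, 0, 0, 0.15, -1],
    [0, 0, 0, 0, 0, 0.3, -1],
    [0, 0, 0, 0, 0, 0.4, -1],
    [0, 0, 0, 0, 0, 0.4, -1]
  ]
}}

```text
time_s: 12.3
eef_pos: [0.5425, -0.1216, 0.0554]
tool_rot: [-3.14, -0.001, 1.979]
force: [0.7, -0.4, -0.6]
width: 0.333
```

```bash
python3 -c "
from h import *
st()
i=crop('scene','s15.png',212,165,66,60,12)
st()"
```

```text
t 12.3 p [ 542.5 -121.6   55.4] rot [-1.7992e+02 -4.0000e-02  1.1340e+02] F [ 0.74 -0.35 -0.57] w 0.333 q [-0.32  0.17  1.57 -0.    1.4  -0.73]
t 12.35 p [ 542.4 -121.6   55.5] rot [-1.7992e+02 -4.0000e-02  1.1340e+02] F [ 1.06 -0.28 -1.47] w 0.331 q [-0.32  0.17  1.57 -0.    1.4  -0.73]
```

View pics/s15.png

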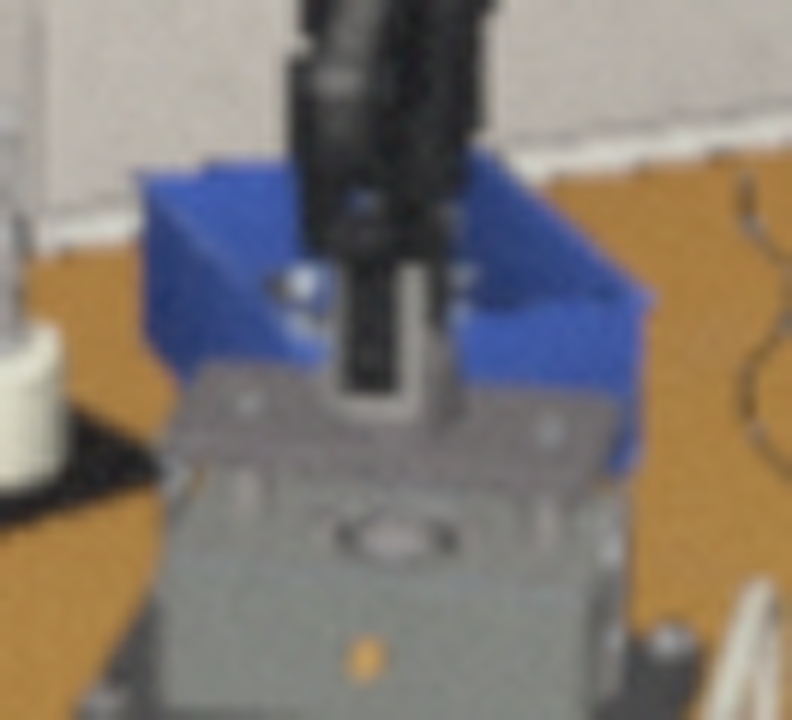

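Pin tips show through both holes at (250,400) and (550,427). Lowering on toward the clips.

{"name": "play_rows", "arguments": {
  "deltas": [
    [0, 0, 0, 0, 0, 0.15, -1],
    [0, 0, 0, 0, 0, 0.3, -1],
    [0, 0, 0, 0, 0, 0.45, -1],
    [0, 0, 0, 0, 0, 0.55, -1],
    [0, 0, 0, 0, 0, 0.55, -1]
  ]
}}

```text
time_s: 12.85
eef_pos: [0.5425, -0.1217, 0.0498]
tool_rot: [-3.14, -0.001, 1.979]
force: [1.0, -0.6, -0.8]
width: 0.326
```

```bash
python3 -c "
from h import *
st()
i=crop('scene','s16.png',212,165,66,60,12)
st()"
```

```text
t 12.85 p [ 542.5 -121.7   49.8] rot [-1.7992e+02 -3.0000e-02  1.1340e+02] F [ 0.98 -0.62 -0.8 ] w 0.326 q [-0.32  0.18  1.57 -0.    1.39 -0.73]
t 12.9 p [ 542.5 -121.6   49.9] rot [-1.7992e+02 -4.0000e-02  1.1340e+02] F [ 1.32 -0.12 -1.49] w 0.333 q [-0.32  0.18  1.57 -0.    1.39 -0.73]
```

View pics/s16.png

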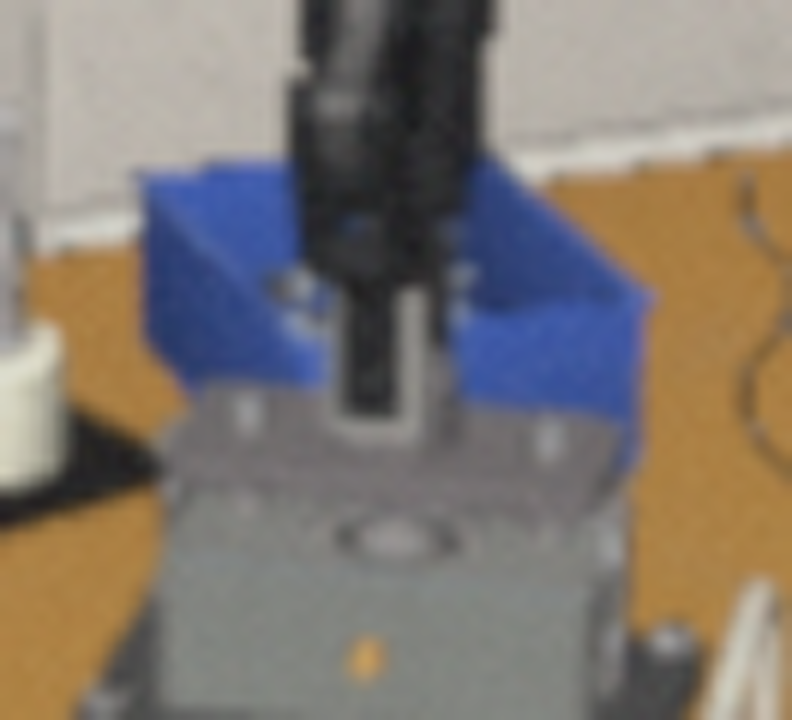

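{"name": "play_rows", "arguments": {
  "deltas": [
    [0, 0, 0, 0, 0, 0.05, -1],
    [0, 0, 0, 0, 0, 0.1, -1],
    [0, 0, 0, 0, 0, 0.1, -1]
  ]
}}

```text
time_s: 13.2
eef_pos: [0.5426, -0.1218, 0.0491]
tool_rot: [-3.14, -0.0, 1.979]
force: [0.3, -1.2, 0.1]
width: 0.326
```

{"name": "play_rows", "arguments": {
  "deltas": [
    [0, 0, 0, 0, 0, 0.05, -1],
    [0, 0, 0, 0, 0, 0.1, -1],
    [0, 0, 0, 0, 0, 0.1, -1]
  ]
}}

```text
time_s: 13.5
eef_pos: [0.5427, -0.122, 0.0483]
tool_rot: [-3.141, 0.0, 1.979]
force: [1.1, -1.1, 1.4]
width: 0.328
```

The force rose from −1.4 to +1.4 N at about 64 mm underside, so it's resting on the clips. Releasing.

{"name": "play_rows", "arguments": {
  "deltas": [
    [0, 0, 0, 0, 0, 0, -0.3],
    [0, 0, 0, 0, 0, 0, -0.2],
    [0, 0, 0, 0, 0, 0, 0],
    [0, 0, 0, 0, 0, 0, 0.1],
    [0, 0, 0, 0, 0, -0.5, 0.2],
    [0, 0, 0, 0, 0, -1.5, 0.2],
    [0, 0, 0, 0, 0, -3, 0.2],
    [0, 0, 0, 0, 0, -5, 0.2],
    [0, 0, 0, 0, 0, -8, 0.2],
    [0, 0, 0, 0, 0, -11, 0.2],
    [0, 0, 0, 0, 0, -13, 0.2],
    [0, 0, 0, 0, 0, -14, 0.2]
  ]
}}

```text
time_s: 14.7
eef_pos: [0.5443, -0.1223, 0.1929]
tool_rot: [3.137, 0.005, 1.979]
force: [-0.2, 0.9, 0.1]
width: 0.602
```

```bash
python3 -c "
from h import *
st()
im=robot.camera('scene')[:,:,::-1]
i=crop('scene','s17.png',212,165,66,60,12,im)
i=crop('scene','s17b.png',170,120,130,110,6,im)
st();goto(.5975,.049,.19,113.4)"
```

```text
t 14.7 p [ 544.3 -122.3  192.9] rot [179.76   0.27 113.4 ] F [-0.18  0.9   0.08] w 0.602 q [-0.32  0.1   1.37 -0.    1.66 -0.73]
t 14.75 p [ 544.5 -122.4  193.4] rot [179.72   0.31 113.39] F [ 0.55 -0.42  0.61] w 0.599 q [-0.32  0.1   1.37 -0.    1.66 -0.73]
turn [ 0.28  0.31 -0.01] shift cm [13.632 11.669  0.323]
```

View pics/s17.png

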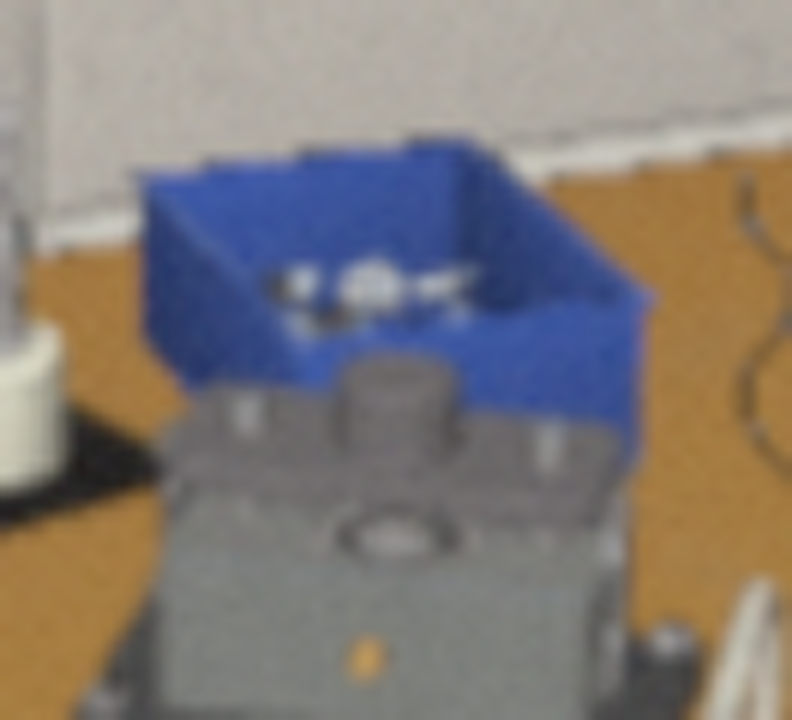

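View pics/s17b.png

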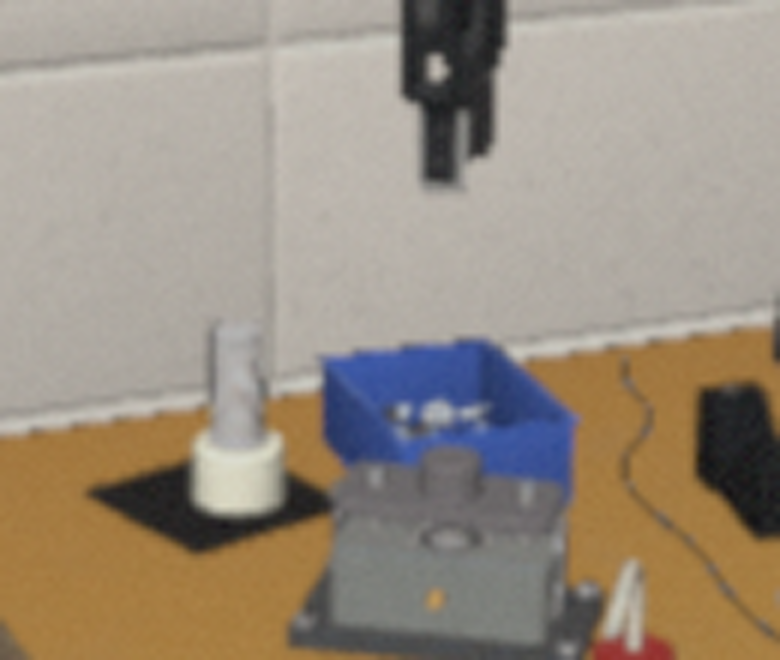

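The cover lies level on the clips with the pins through both holes (250,415 and 550,445). Next I'll locate the tool precisely.

```bash
cat > tl.py <<'E'
from fit import *
def hullT(n,c,z0):
    P=[]
    for r,za,zb in ((.024,0,.032),):
        for t in np.linspace(0,2*np.pi,40):
            for z in (za,zb): P.append(proj(n,[c[0]+r*np.cos(t),c[1]+r*np.sin(t),z0+z]))
    A=cv2.convexHull(np.array(P,np.float32))[:,0]; P=[]
    for t in np.linspace(0,2*np.pi,40):
        for z in (.032,.095): P.append(proj(n,[c[0]+.014*np.cos(t),c[1]+.014*np.sin(t),z0+z]))
    return A,cv2.convexHull(np.array(P,np.float32))[:,0]
def ov(n,im,c,z0,off,wh,s,name):
    b=cv2.resize(im[off[1]:off[1]+wh[1],off[0]:off[0]+wh[0]],None,fx=s,fy=s,interpolation=cv2.INTER_CUBIC)
    for h in hullT(n,c,z0): cv2.polylines(b,[np.round((h-off+.5)*s).astype(np.int32)],True,(0,0,255),1)
    cv2.imwrite("pics/"+name,b)
def fitbell(n,im,c0,z0,box):
    # white bell: colour mask vs black mat; fit both parts
    u0,v0,u1,v1=box; w=im[v0:v1,u0:u1].astype(float)
    sat=w.max(2)-w.min(2); a=np.clip((w.min(2)-60)/80,0,1)
    def res(q):
        A,B=hullT(n,np.array(c0)+q,z0); m=np.maximum(soft(A,a.shape,[u0,v0]),soft(B,a.shape,[u0,v0])); m=cv2.GaussianBlur(m,(0,0),.6); return ((m-a)**2).sum()
    r=minimize(res,[0,0],method="Nelder-Mead",options=dict(initial_simplex=[[0,0],[.004,0],[0,.004]])); print(n,np.round((c0+r.x)*1000,1),r.fun); return c0+r.x
if __name__=="__main__":
    t=cv2.imread("pics/top0.png"); s=cv2.imread("pics/scene0.png")
    c=fitbell("top",t,np.array([.5975,.049]),.004,(168,170,201,200))
    ov("top",t,c,.004,np.array([160,160]),(50,50),10,"tt.png")
    ov("scene",s,c,.004,np.array([185,160]),(50,55),10,"tsn.png")
    for z in (.03,.05): print("bin corner",back("top",218.5,175,z))
E
python3 tl.py
```

```text
top [598.   50.8] 4.74869664865793
bin corner [ 0.61938908 -0.04063119  0.03      ]
bin corner [ 0.61655891 -0.04339522  0.05      ]
```

View pics/tt.png

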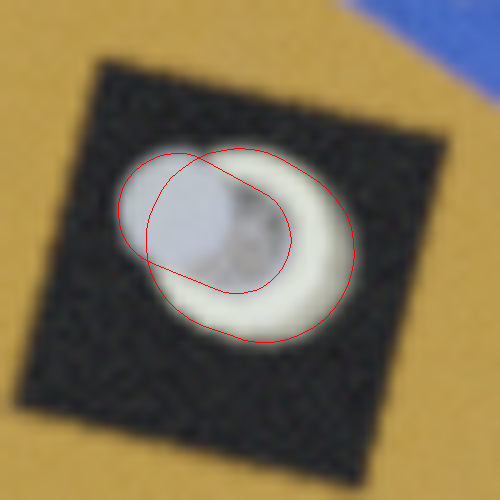

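View pics/tsn.png

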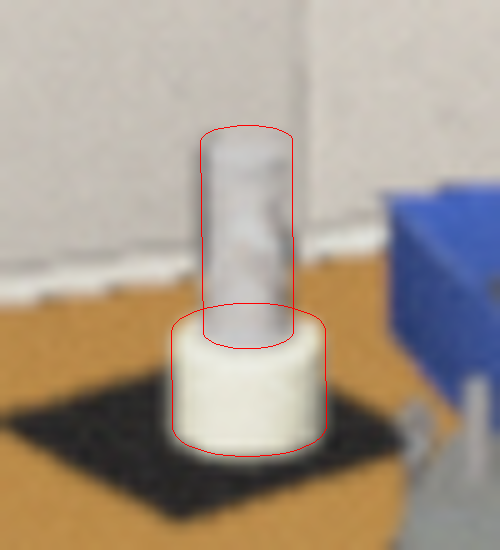

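Tool at (598, 50.8), consistent in both views. With the frame offset of about (+1.5, +1.8) mm, the TCP goes to (599.5, 52.5).

```bash
python3 -c "
from h import *
goto(.5995,.0525,.15,113.4)"
```

```text
turn [ 0.28  0.31 -0.01] shift cm [13.896 11.972  4.323]
```

{"name": "play_rows", "arguments": {
  "deltas": [
    [0, 0, 0, 1, 0.9, 0, 0.3],
    [0, 0, 0, 3, 2.6, 0, 0.3],
    [0, 0, 0, 6, 5.2, 0, 0.3],
    [0.2, 0.3, 0, 9, 7.8, 0.5, 0.3],
    [0.2, 0.3, 0, 11.5, 10, 1.5, 0.3],
    [0.28, 0.3, 0, 13.2, 11.4, 3, 0.3],
    [0.28, 0.3, 0, 13.9, 12, 4, 0.3],
    [0.28, 0.3, 0, 13.9, 12, 4.3, 0.3],
    [0.28, 0.3, 0, 13.9, 12, 4.3, 0.3],
    [0.28, 0.3, 0, 13.9, 12, 4.3, 0.3]
  ]
}}

```text
time_s: 15.75
eef_pos: [0.5998, 0.0515, 0.1507]
tool_rot: [3.141, 0.001, 1.978]
force: [0.3, -1.1, -0.3]
width: 0.65
```

```bash
python3 -c "
from h import *
st()
im=robot.camera('scene')[:,:,::-1]
i=crop('scene','s18.png',170,110,80,100,6,im)
st();goto(.5995,.0525,.026,113.4)"
```

```text
t 15.75 p [599.8  51.5 150.7] rot [1.7998e+02 4.0000e-02 1.1331e+02] F [ 0.3  -1.09 -0.26] w 0.65 q [-0.01  0.22  1.32 -0.    1.6  -0.41]
t 15.8 p [600.   51.5 151.1] rot [1.7994e+02 5.0000e-02 1.1330e+02] F [ 0.53 -0.71  0.15] w 0.648 q [-0.01  0.22  1.32 -0.    1.6  -0.41]
turn [ 0.06  0.05 -0.1 ] shift cm [ 0.126 -0.021 12.512]
```

View pics/s18.png

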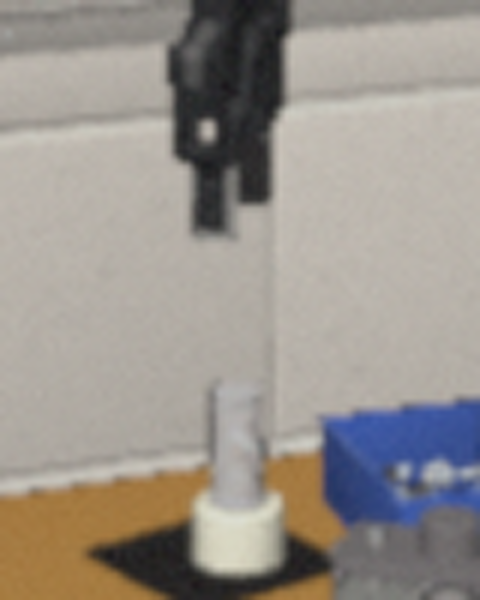

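```bash
python3 -c "
from h import *
for z in (.004,.099,.18): print(z,(proj('scene',[.598,.0508,z])-[170,110]+.5)*6)
e=np.radians(23.4); y=np.array([np.cos(e),np.sin(e),0])
p=np.array([.600,.0515,.183]); 
for d in (-.03,.03): print((proj('scene',p+y*d)-[170,110]+.5)*6)"
```

```text
0.004 [239.46874711 555.49228317]
0.099 [237.76748114 384.18370961]
0.18 [236.25035025 231.41657378]
[221.19939265 241.54105422]
[253.46455572 208.01945256]
```

The fingers straddle the tool axis: near tip (212,235), far tip (255,200), close to prediction. Descending.

{"name": "play_rows", "arguments": {
  "deltas": [
    [0, 0, 0, 0.06, 0, 0.8, 0.3],
    [0, 0, 0, 0.06, 0, 2.2, 0.3],
    [0, 0, 0, 0.06, 0, 4, 0.3],
    [0, 0, 0, 0.06, 0, 6, 0.3],
    [0, 0, 0, 0.06, 0, 8, 0.3],
    [0, 0, 0, 0.06, 0, 10, 0.3],
    [0, 0, 0, 0.06, 0, 11.5, 0.3],
    [0, 0, 0, 0.06, 0, 12.2, 0.3],
    [0, 0, 0, 0.06, 0, 12.5, 0.3],
    [0, 0, 0, 0.06, 0, 12.5, 0.3],
    [0, 0, 0, 0.06, 0, 12.5, 0.3]
  ]
}}

```text
time_s: 16.9
eef_pos: [0.6008, 0.052, 0.0273]
tool_rot: [3.139, 0.002, 1.977]
force: [0.2, 0.1, 0.5]
width: 0.648
```

```bash
python3 -c "
from h import *
st()
im=robot.camera('scene')[:,:,::-1]
i=crop('scene','s19.png',180,140,70,80,8,im)
st()"
```

```text
t 16.9 p [600.8  52.   27.3] rot [1.7983e+02 1.1000e-01 1.1330e+02] F [0.22 0.14 0.48] w 0.648 q [-0.01  0.29  1.48 -0.    1.36 -0.41]
t 16.95 p [600.8  52.   27.4] rot [1.7982e+02 1.1000e-01 1.1330e+02] F [0.49 0.82 0.27] w 0.648 q [-0.01  0.29  1.48 -0.    1.36 -0.41]
```

View pics/s19.png

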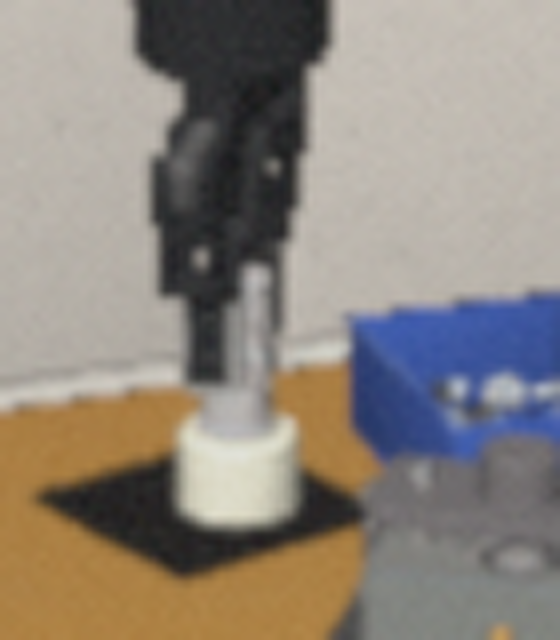

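{"name": "play_rows", "arguments": {
  "deltas": [
    [0, 0, 0, 0, -0.1, 0.2, 0.1],
    [0, 0, 0, 0, -0.1, 0.3, 0],
    [0, 0, 0, 0, -0.1, 0.3, -0.2],
    [0, 0, 0, 0, -0.1, 0.3, -0.35],
    [0, 0, 0, 0, -0.1, 0.3, -0.5],
    [0, 0, 0, 0, -0.1, 0.3, -0.8],
    [0, 0, 0, 0, -0.1, 0.3, -1],
    [0, 0, 0, 0, -0.1, 0.3, -1],
    [0, 0, 0, 0, -0.1, 0.3, -1]
  ],
  "newtons": 70
}}

```text
time_s: 17.85
eef_pos: [0.6002, 0.0516, 0.0247]
tool_rot: [3.138, 0.002, 1.977]
force: [-0.4, -0.9, 2.2]
width: 0.312
```

```bash
python3 -c "
from h import *
st()
im=robot.camera('scene')[:,:,::-1]
i=crop('scene','s20.png',180,140,70,80,8,im)
st()"
```

```text
t 17.85 p [600.2  51.6  24.7] rot [1.7978e+02 1.2000e-01 1.1330e+02] F [-0.44 -0.92  2.18] w 0.312 q [-0.01  0.29  1.49 -0.    1.36 -0.41]
t 17.9 p [600.2  51.6  24.7] rot [1.7978e+02 1.2000e-01 1.1330e+02] F [0.62 0.4  2.56] w 0.311 q [-0.01  0.29  1.49 -0.    1.36 -0.41]
```

View pics/s20.png

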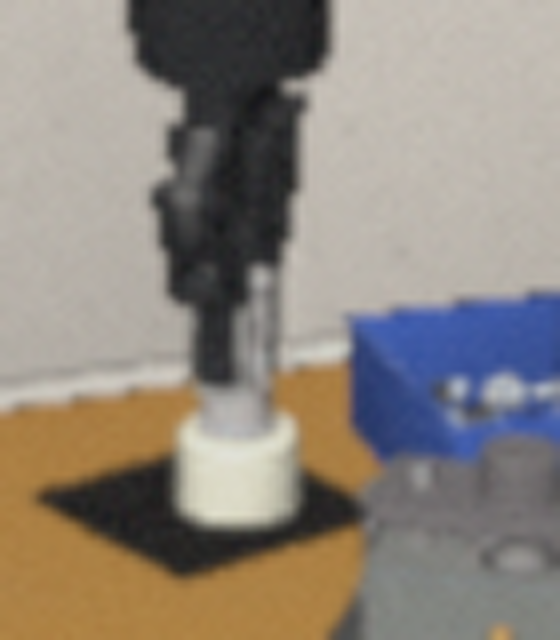

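The tool is gripped upright (width 0.31, 26–28 mm). Rim height is the reported z minus 20.7 mm. Lifting.

{"name": "play_rows", "arguments": {
  "deltas": [
    [0, 0, 0, 0, 0, -0.5, -1],
    [0, 0, 0, 0, 0, -1.5, -1],
    [0, 0, 0, 0, 0, -3, -1],
    [0, 0, 0, 0, 0, -5, -1],
    [0, 0, 0, 0, 0, -7.5, -1],
    [0, 0, 0, 0, 0, -10, -1],
    [0, 0, 0, 0, 0, -12, -1],
    [0, 0, 0, 0, 0, -13.5, -1],
    [0, 0, 0, 0, 0, -14.3, -1],
    [0, 0, 0, 0, 0, -14.3, -1]
  ]
}}

```text
time_s: 18.9
eef_pos: [0.6002, 0.0516, 0.1694]
tool_rot: [3.135, 0.003, 1.977]
force: [0.5, -0.7, -1.7]
width: 0.313
```

```bash
python3 -c "
from h import *
st()
goto(.543,-.1228,.165,113.4)"
```

```text
t 18.9 p [600.2  51.6 169.4] rot [179.64   0.18 113.3 ] F [ 0.45 -0.71 -1.73] w 0.313 q [-0.01  0.21  1.3  -0.    1.63 -0.41]
turn [ 0.36  0.19 -0.1 ] shift cm [-13.757 -12.158   0.406]
```

{"name": "play_rows", "arguments": {
  "deltas": [
    [0, 0, 0, -0.8, -0.7, 0, -1],
    [0.1, 0, 0, -2.3, -2, 0, -1],
    [0.2, 0.1, 0, -4.5, -4, 0, -1],
    [0.3, 0.2, 0, -6.8, -6, 0, -1],
    [0.36, 0.2, -0.1, -9, -8, 0, -1],
    [0.36, 0.2, -0.1, -11.2, -9.9, 0.1, -1],
    [0.36, 0.2, -0.1, -12.8, -11.3, 0.2, -1],
    [0.36, 0.2, -0.1, -13.6, -12, 0.3, -1],
    [0.36, 0.2, -0.1, -13.75, -12.15, 0.4, -1],
    [0.36, 0.2, -0.1, -13.75, -12.15, 0.4, -1],
    [0.36, 0.2, -0.1, -13.75, -12.15, 0.4, -1]
  ]
}}

```text
time_s: 20.0
eef_pos: [0.5432, -0.1218, 0.1648]
tool_rot: [-3.142, -0.001, 1.98]
force: [-0.5, 0.3, -1.4]
width: 0.309
```

```bash
python3 -c "
from h import *
st()
im=robot.camera('scene')[:,:,::-1]
i=crop('scene','s21.png',205,125,80,90,8,im)
st();goto(.543,-.1228,.122,113.4)
print((proj('scene',[.5412,-.1239,.144])-[205,125]+.5)*8,(proj('scene',[.5412,-.1239,.064])-[205,125]+.5)*8)"
```

```text
t 20.0 p [ 543.2 -121.8  164.8] rot [-1.8000e+02 -6.0000e-02  1.1346e+02] F [-0.46  0.32 -1.37] w 0.309 q [-0.32  0.11  1.41  0.    1.62 -0.73]
t 20.05 p [ 543.3 -121.7  165. ] rot [ 1.7999e+02 -4.0000e-02  1.1348e+02] F [-0.6  -0.49 -1.77] w 0.307 q [-0.32  0.11  1.41  0.    1.62 -0.73]
turn [ 0.01 -0.04  0.08] shift cm [-0.089 -0.071  4.295]
[327.26598932 419.34715554] [322.95535472 632.47640346]
```

View pics/s21.png

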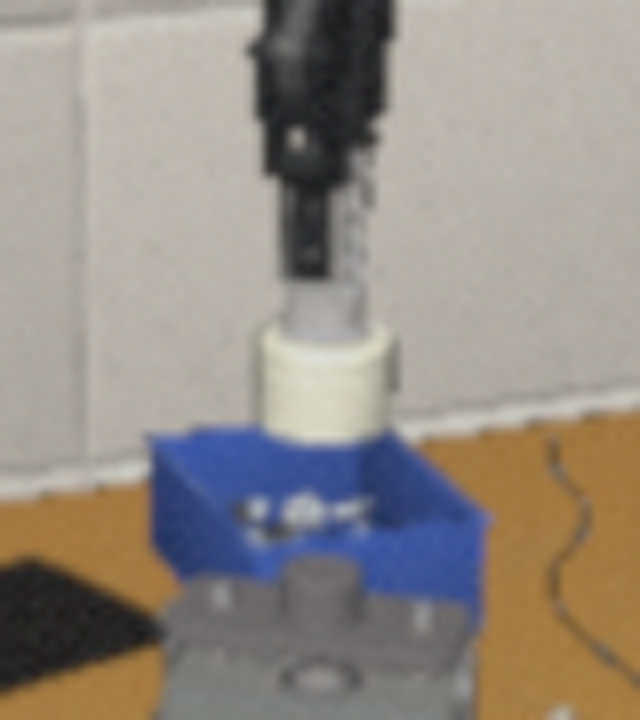

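```bash
python3 -c "
from tl import *
im=robot.camera('scene')[:,:,::-1]; st()
ov('scene',im,[.5412,-.1239],.144,np.array([225,140]),(50,50),12,'tb.png')"
```

```text
t 20.1 p [ 543.3 -121.7  165.1] rot [ 1.7999e+02 -3.0000e-02  1.1349e+02] F [ 1.06  0.5  -2.61] w 0.308 q [-0.32  0.11  1.41  0.    1.62 -0.73]
```

View pics/tb.png

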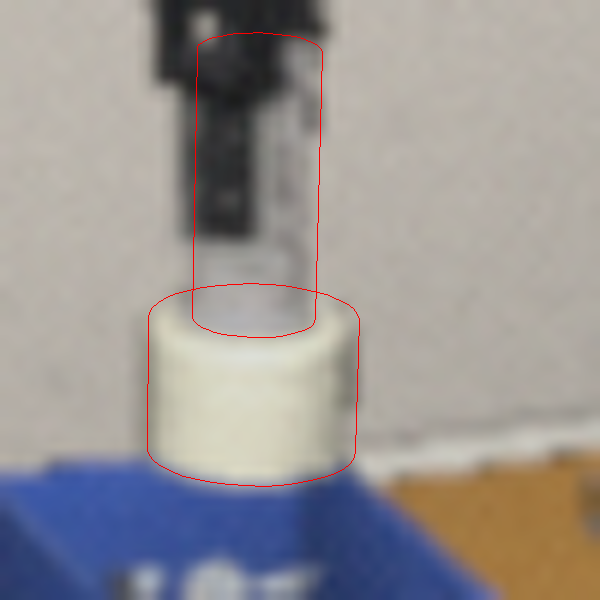

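The bell is aligned over the boss within about 2 mm, against 4 mm tolerance. Lowering to just above the boss.

{"name": "play_rows", "arguments": {
  "deltas": [
    [0, 0, 0, -0.05, -0.07, 0.5, -1],
    [0, 0, 0, -0.09, -0.1, 1.3, -1],
    [0, 0, 0, -0.09, -0.1, 2.3, -1],
    [0, 0, 0, -0.09, -0.1, 3.2, -1],
    [0, 0, 0, -0.09, -0.1, 4, -1],
    [0, 0, 0, -0.09, -0.1, 4.5, -1],
    [0, 0, 0, -0.09, -0.1, 4.5, -1],
    [0, 0, 0, -0.09, -0.1, 4.5, -1]
  ]
}}

```text
time_s: 20.9
eef_pos: [0.5429, -0.123, 0.1202]
tool_rot: [3.141, -0.0, 1.981]
force: [0.6, 0.4, -2.7]
width: 0.314
```

```bash
python3 -c "
from tl import *
st()
im=robot.camera('scene')[:,:,::-1]
i=crop('scene','s22.png',215,155,60,60,12,im)
st();print((proj('scene',[.5412,-.1239,.1])-[215,155]+.5)*12,(proj('scene',[.5412,-.1239,.089])-[215,155]+.5)*12)"
```

```text
t 20.9 p [ 542.9 -123.   120.2] rot [ 1.7998e+02 -2.0000e-02  1.1348e+02] F [ 0.6   0.35 -2.71] w 0.314 q [-0.33  0.13  1.48  0.    1.53 -0.73]
t 20.95 p [ 543.1 -123.1  120.5] rot [1.7995e+02 1.0000e-02 1.1348e+02] F [ 0.16 -0.15 -1.32] w 0.313 q [-0.32  0.13  1.48  0.    1.53 -0.73]
[367.30688214 446.6238089 ] [366.42263655 490.34326469]
```

View pics/s22.png

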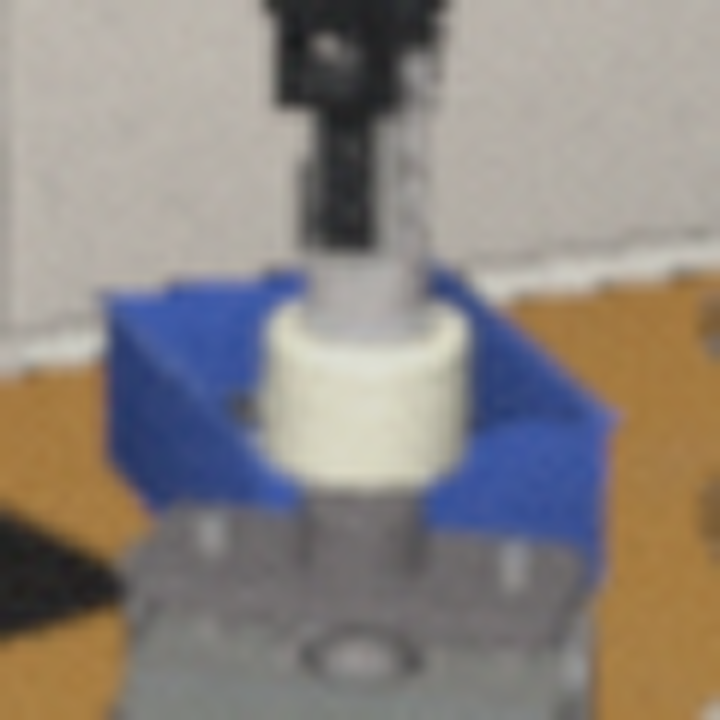

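Bell centre is column 367 and boss centre column 363, so laterally aligned. Lowering over the boss with the force monitored.

{"name": "play_rows", "arguments": {
  "deltas": [
    [0, 0, 0, 0, 0, 0.2, -1],
    [0, 0, 0, 0, 0, 0.5, -1],
    [0, 0, 0, 0, 0, 0.8, -1],
    [0, 0, 0, 0, 0, 1.2, -1],
    [0, 0, 0, 0, 0, 1.2, -1]
  ]
}}

```text
time_s: 21.45
eef_pos: [0.5425, -0.1229, 0.1075]
tool_rot: [-3.141, -0.001, 1.981]
force: [0.1, -0.8, -2.2]
width: 0.312
```

{"name": "play_rows", "arguments": {
  "deltas": [
    [0, 0, 0, 0, 0, 0.3, -1],
    [0, 0, 0, 0, 0, 0.6, -1],
    [0, 0, 0, 0, 0, 0.9, -1],
    [0, 0, 0, 0, 0, 1.2, -1],
    [0, 0, 0, 0, 0, 1.2, -1]
  ]
}}

```text
time_s: 21.95
eef_pos: [0.5421, -0.1228, 0.0947]
tool_rot: [-3.14, -0.002, 1.981]
force: [-0.6, -0.4, -2.7]
width: 0.309
```

```bash
python3 -c "
from tl import *
st()
im=robot.camera('scene')[:,:,::-1]
i=crop('scene','s23.png',215,155,60,60,12,im)
st();goto(.5431,-.1230,.09,113.45)"
```

```text
t 21.95 p [ 542.1 -122.8   94.7] rot [-1.7991e+02 -1.1000e-01  1.1348e+02] F [-0.65 -0.4  -2.67] w 0.309 q [-0.33  0.15  1.52  0.    1.48 -0.73]
t 22.0 p [ 542.3 -122.8   95.1] rot [-1.7994e+02 -9.0000e-02  1.1348e+02] F [ 0.36 -0.31 -0.94] w 0.308 q [-0.32  0.15  1.52  0.    1.48 -0.73]
turn [-0.06 -0.09  0.03] shift cm [-0.052  0.067  0.508]
```

View pics/s23.png

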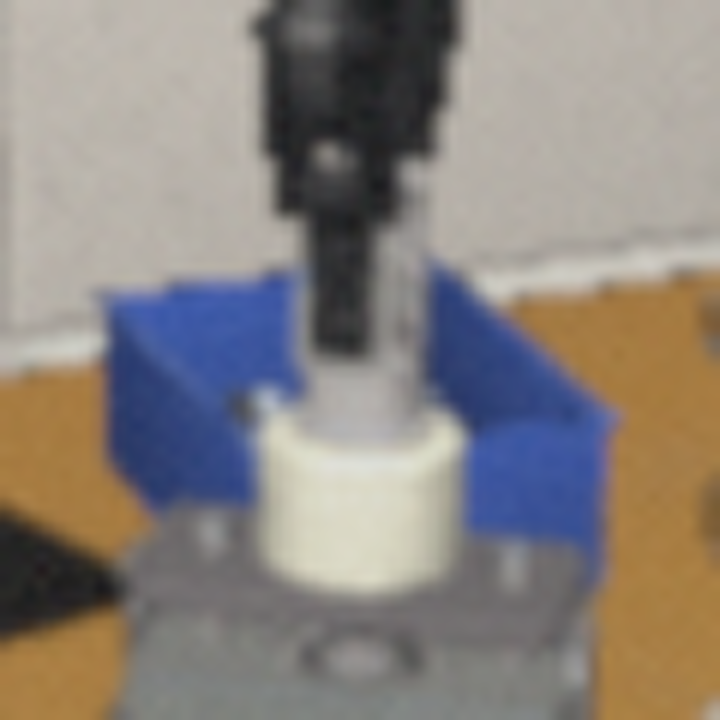

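The bell encloses the boss, with its rim about 3 mm over the flange. Pressing down in small steps.

{"name": "play_rows", "arguments": {
  "deltas": [
    [0, 0, 0, -0.03, 0.02, 0.15, -1],
    [0, 0, 0, -0.03, 0.02, 0.3, -1],
    [0, 0, 0, -0.03, 0.02, 0.45, -1],
    [0, 0, 0, -0.03, 0.02, 0.5, -1]
  ]
}}

```text
time_s: 22.4
eef_pos: [0.5431, -0.1233, 0.091]
tool_rot: [-3.142, -0.0, 1.981]
force: [-0.5, -0.5, 1.8]
width: 0.314
```

{"name": "play_rows", "arguments": {
  "deltas": [
    [0, 0, 0, 0, 0, 0.1, -1],
    [0, 0, 0, 0, 0, 0.2, -1],
    [0, 0, 0, 0, 0, 0.3, -1],
    [0, 0, 0, 0, 0, 0.4, -1],
    [0, 0, 0, 0, 0, 0.4, -1]
  ]
}}

```text
time_s: 22.9
eef_pos: [0.544, -0.1236, 0.0892]
tool_rot: [3.139, 0.002, 1.981]
force: [-1.4, 0.8, 8.0]
width: 0.314
```

{"name": "play_rows", "arguments": {
  "deltas": [
    [0, 0, 0, 0, -0.02, 0.15, -1],
    [0, 0, 0, 0, -0.04, 0.3, -1],
    [0, 0, 0, 0, -0.05, 0.4, -1],
    [0, 0, 0, 0, -0.05, 0.5, -1],
    [0, 0, 0, 0, -0.05, 0.5, -1]
  ]
}}

```text
time_s: 23.4
eef_pos: [0.5445, -0.1239, 0.0883]
tool_rot: [3.136, 0.004, 1.981]
force: [-4.6, 1.6, 14.6]
width: 0.314
```

```bash
python3 -c "
from tl import *
st()
im=robot.camera('scene')[:,:,::-1]
i=crop('scene','s24.png',215,155,60,60,12,im)
st();goto(.5431,-.1230,.08,113.45)"
```

```text
t 23.4 p [ 544.5 -123.9   88.3] rot [179.7    0.25 113.48] F [-4.6   1.62 14.58] w 0.314 q [-0.33  0.15  1.53  0.    1.46 -0.74]
t 23.45 p [ 544.5 -123.9   88.2] rot [179.7    0.25 113.48] F [-4.4   1.72 14.7 ] w 0.313 q [-0.33  0.15  1.53  0.    1.46 -0.74]
turn [0.3  0.25 0.03] shift cm [ 0.14  -0.097  0.822]
```

View pics/s24.png

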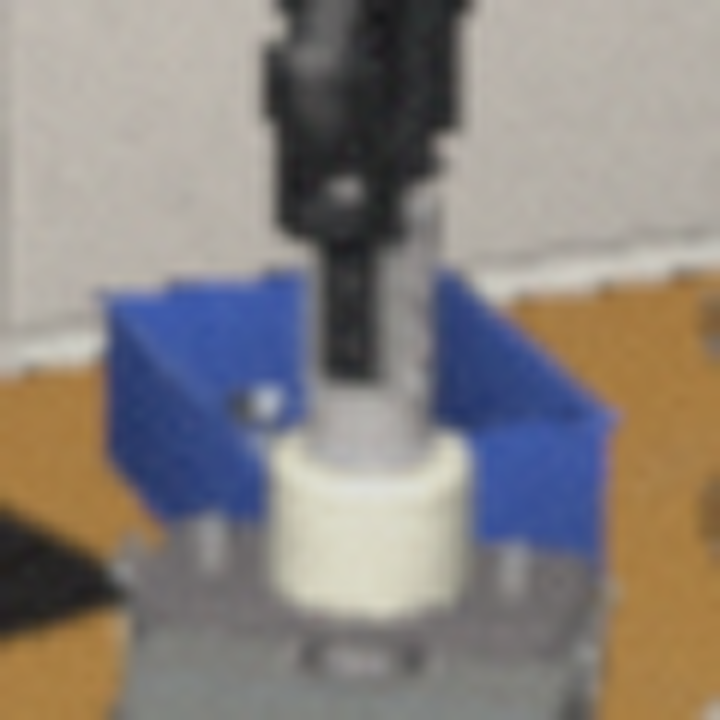

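Side force built up (−4.5, +1.7 N) because the arm yields about 4 mm under load. I'll correct sideways while pressing further.

{"name": "play_rows", "arguments": {
  "deltas": [
    [0.1, 0.1, 0, 0.05, -0.08, 0.45, -1],
    [0.2, 0.2, 0, 0.12, -0.18, 0.6, -1],
    [0.3, 0.25, 0, 0.16, -0.22, 0.7, -1],
    [0.3, 0.25, 0, 0.16, -0.25, 0.8, -1],
    [0.3, 0.25, 0, 0.16, -0.25, 0.8, -1]
  ]
}}

```text
time_s: 23.95
eef_pos: [0.5422, -0.1236, 0.0803]
tool_rot: [3.14, 0.001, 1.981]
force: [1.6, -0.8, 1.4]
width: 0.314
```

```bash
python3 -c "
from tl import *
st();goto(.5431,-.1230,.08,113.45)"
```

```text
t 23.95 p [ 542.2 -123.6   80.3] rot [1.7993e+02 6.0000e-02 1.1349e+02] F [ 1.59 -0.77  1.35] w 0.314 q [-0.33  0.15  1.54  0.    1.45 -0.74]
turn [0.07 0.06 0.04] shift cm [0.019 0.103 0.027]
```

{"name": "play_rows", "arguments": {
  "deltas": [
    [0, 0, 0, 0, 0.05, 0.15, -1],
    [0, 0, 0, 0, 0.05, 0.3, -1],
    [0, 0, 0, 0, 0.05, 0.4, -1],
    [0, 0, 0, 0, 0.05, 0.4, -1]
  ]
}}

```text
time_s: 24.35
eef_pos: [0.5423, -0.1231, 0.0776]
tool_rot: [3.141, 0.0, 1.981]
force: [-3.0, 1.0, 8.4]
width: 0.31
```

```bash
python3 -c "
from tl import *
st()
im=robot.camera('scene')[:,:,::-1]
i=crop('scene','s25.png',215,155,60,60,12,im)
st();goto(.5426,-.1233,.08,113.45)"
```

```text
t 24.35 p [ 542.3 -123.1   77.6] rot [1.7996e+02 2.0000e-02 1.1349e+02] F [-2.96  1.    8.43] w 0.31 q [-0.33  0.16  1.54  0.    1.44 -0.74]
t 24.4 p [ 542.3 -123.1   77.6] rot [1.7996e+02 2.0000e-02 1.1350e+02] F [-3.03  0.64  8.7 ] w 0.312 q [-0.33  0.16  1.54  0.    1.44 -0.74]
turn [0.04 0.02 0.05] shift cm [-0.03   0.021 -0.238]
```

View pics/s25.png

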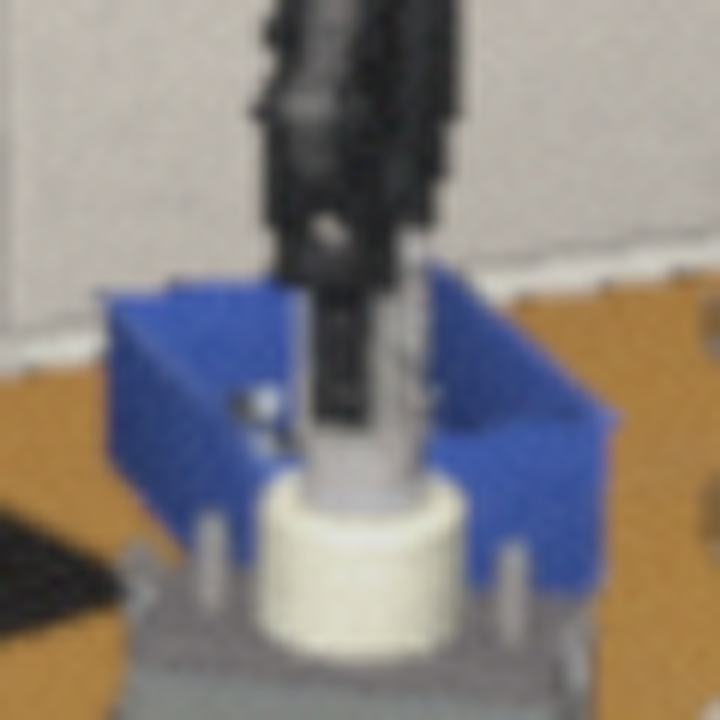

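z is 77.6 mm, where 77.7 was predicted for home, and the bore is now covered. One firmer press should show whether it has bottomed out.

{"name": "play_rows", "arguments": {
  "deltas": [
    [0, 0, 0, -0.02, -0.05, 0.3, -1],
    [0, 0, 0, -0.02, -0.1, 0.5, -1],
    [0, 0, 0, -0.02, -0.15, 0.7, -1],
    [0, 0, 0, -0.02, -0.15, 0.7, -1]
  ]
}}

```text
time_s: 24.8
eef_pos: [0.5425, -0.1233, 0.0775]
tool_rot: [3.136, 0.003, 1.981]
force: [-6.8, 5.3, 25.9]
width: 0.314
```

```bash
python3 -c "
from tl import *
st()"
```

```text
t 24.8 p [ 542.5 -123.3   77.5] rot [1.7968e+02 1.5000e-01 1.1352e+02] F [-6.8   5.35 25.91] w 0.314 q [-0.33  0.15  1.55  0.    1.44 -0.74]
```

It has bottomed: 17 N more moved it only 0.1 mm. Lifting the tool straight off.

{"name": "play_rows", "arguments": {
  "deltas": [
    [0, 0, 0, 0, 0, 0, -1],
    [0, 0, 0, 0, 0, -0.3, -1],
    [0, 0, 0, 0, 0, -0.8, -1],
    [0, 0, 0, 0, 0, -1.5, -1],
    [0, 0, 0, 0, 0, -2.5, -1],
    [0, 0, 0, 0, 0, -4, -1],
    [0, 0, 0, 0, 0, -6, -1],
    [0, 0, 0, 0, 0, -8, -1],
    [0, 0, 0, 0, 0, -9, -1],
    [0, 0, 0, 0, 0, -9, -1]
  ]
}}

```text
time_s: 25.8
eef_pos: [0.5433, -0.1237, 0.1705]
tool_rot: [3.132, 0.006, 1.981]
force: [-0.2, -0.1, -2.1]
width: 0.313
```

```bash
python3 -c "
from tl import *
st()
im=robot.camera('scene')[:,:,::-1]
i=crop('scene','s26.png',212,160,66,60,12,im)
i=crop('scene','s26b.png',212,120,66,60,12,im)
st();goto(.597,.0545,.165,113.4)"
```

```text
t 25.8 p [ 543.3 -123.7  170.5] rot [179.46   0.35 113.52] F [-0.24 -0.05 -2.06] w 0.313 q [-0.33  0.1   1.41  0.    1.61 -0.74]
t 25.85 p [ 542.5 -123.5  168.7] rot [179.59   0.23 113.52] F [-0.33 -0.46 -2.15] w 0.316 q [-0.33  0.1   1.42  0.    1.61 -0.74]
turn [0.41 0.23 0.12] shift cm [14.143 12.101  0.397]
```

View pics/s26.png

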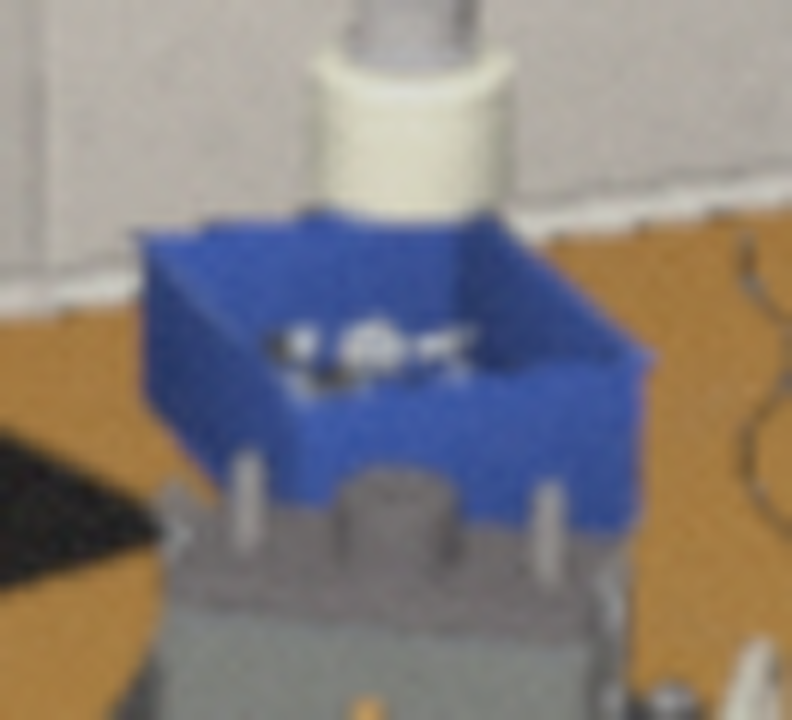

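View pics/s26b.png

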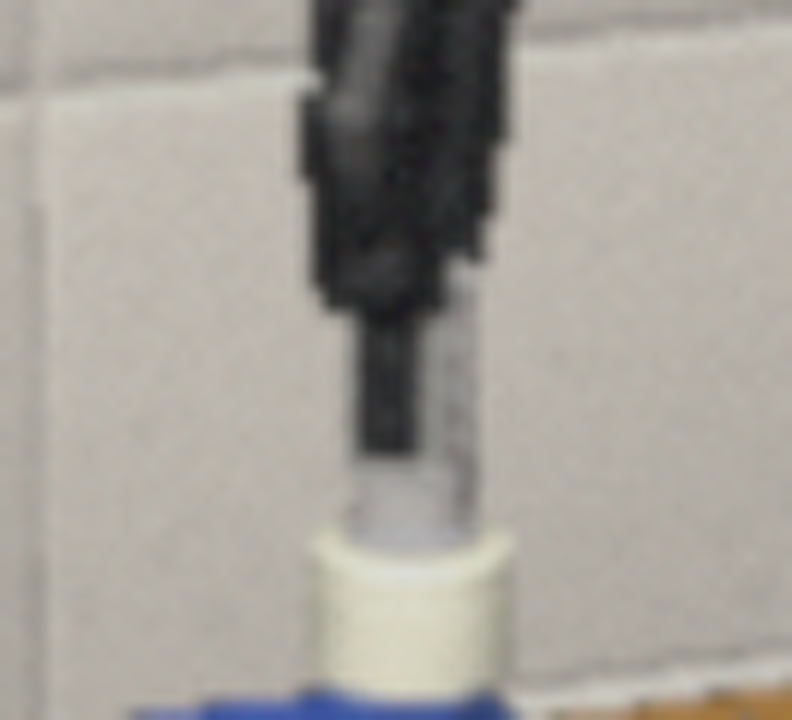

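The cover lies flat with both clips at its ends (s26: 175,520 and 605,580). Taking the tool back to the mat, a little nearer its centre than before.

```bash
python3 -c "
from h import *
goto(.596,.056,.165,113.4)"
```

```text
turn [0.41 0.23 0.12] shift cm [14.32  12.069  0.396]
```

{"name": "play_rows", "arguments": {
  "deltas": [
    [0.2, 0.1, 0, 0.8, 0.7, 0, -1],
    [0.3, 0.2, 0.1, 2.3, 2, 0, -1],
    [0.4, 0.2, 0.1, 4.6, 3.9, 0, -1],
    [0.4, 0.2, 0.1, 7, 5.9, 0, -1],
    [0.4, 0.2, 0.1, 9.4, 7.9, 0, -1],
    [0.4, 0.2, 0.1, 11.6, 9.8, 0.2, -1],
    [0.4, 0.2, 0.1, 13.3, 11.2, 0.3, -1],
    [0.4, 0.2, 0.1, 14.1, 11.9, 0.4, -1],
    [0.4, 0.2, 0.1, 14.3, 12.07, 0.4, -1],
    [0.4, 0.2, 0.1, 14.3, 12.07, 0.4, -1],
    [0.4, 0.2, 0.1, 14.3, 12.07, 0.4, -1]
  ]
}}

```text
time_s: 26.95
eef_pos: [0.5959, 0.0549, 0.1648]
tool_rot: [-3.141, 0.001, 1.978]
force: [-0.5, -1.4, -2.0]
width: 0.314
```

```bash
python3 -c "
from h import *
st();goto(.596,.056,.035,113.4)"
```

```text
t 26.95 p [595.9  54.9 164.8] rot [-1.7997e+02  5.0000e-02  1.1336e+02] F [-0.47 -1.42 -2.01] w 0.314 q [-0.    0.2   1.31 -0.    1.63 -0.41]
turn [-0.03  0.05 -0.04] shift cm [ 0.109  0.063 12.979]
```

{"name": "play_rows", "arguments": {
  "deltas": [
    [0, 0, 0, 0, 0, 0.8, -1],
    [0, 0, 0, 0.05, 0, 2.4, -1],
    [0, 0, 0, 0.1, 0, 4.3, -1],
    [0, 0, 0, 0.1, 0, 6.3, -1],
    [0, 0, 0, 0.1, 0, 8.3, -1],
    [0, 0, 0, 0.1, 0, 10.2, -1],
    [0, 0, 0, 0.1, 0, 11.7, -1],
    [0, 0, 0, 0.1, 0, 12.6, -1],
    [0, 0, 0, 0.1, 0, 13, -1],
    [0, 0, 0, 0.1, 0, 13, -1]
  ]
}}

```text
time_s: 27.95
eef_pos: [0.5954, 0.0555, 0.0345]
tool_rot: [-3.141, 0.001, 1.978]
force: [0.5, 0.1, -2.3]
width: 0.314
```

```bash
python3 -c "
from h import *
st()
im=robot.camera('scene')[:,:,::-1]
i=crop('scene','s27.png',180,140,70,80,8,im)
st();goto(.596,.056,.026,113.4)"
```

```text
t 27.95 p [595.4  55.5  34.5] rot [-1.7995e+02  4.0000e-02  1.1334e+02] F [ 0.53  0.06 -2.28] w 0.314 q [-0.    0.28  1.48 -0.    1.38 -0.41]
t 28.0 p [595.9  55.6  35.3] rot [1.7998e+02 7.0000e-02 1.1335e+02] F [-0.67  0.02 -2.33] w 0.312 q [-0.    0.28  1.48 -0.    1.38 -0.41]
turn [ 0.02  0.07 -0.05] shift cm [0.038 0.027 0.934]
```

View pics/s27.png

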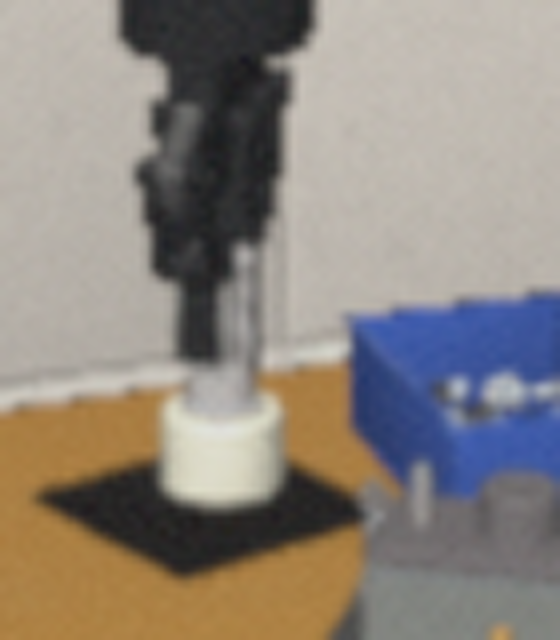

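The tool is upright about 10 mm over the mat. Setting it down.

{"name": "play_rows", "arguments": {
  "deltas": [
    [0, 0, 0, 0, 0, 0.2, -1],
    [0, 0, 0, 0.03, 0, 0.5, -1],
    [0, 0, 0, 0.03, 0, 0.8, -1],
    [0, 0, 0, 0.03, 0, 0.9, -1],
    [0, 0, 0, 0.03, 0, 0.9, -1]
  ]
}}

```text
time_s: 28.5
eef_pos: [0.5955, 0.0558, 0.026]
tool_rot: [-3.141, 0.001, 1.978]
force: [0.1, 0.1, -1.9]
width: 0.312
```

{"name": "play_rows", "arguments": {
  "deltas": [
    [0, 0, 0, 0, 0, 0.08, -1],
    [0, 0, 0, 0, 0, 0.16, -1],
    [0, 0, 0, 0, 0, 0.16, -1]
  ]
}}

```text
time_s: 28.8
eef_pos: [0.5956, 0.0558, 0.0247]
tool_rot: [-3.142, 0.001, 1.978]
force: [-0.8, 0.6, -0.9]
width: 0.311
```

{"name": "play_rows", "arguments": {
  "deltas": [
    [0, 0, 0, 0, 0, 0.1, -1],
    [0, 0, 0, 0, 0, 0.1, -1]
  ]
}}

```text
time_s: 29.0
eef_pos: [0.5956, 0.0558, 0.0247]
tool_rot: [3.141, 0.001, 1.978]
force: [-2.8, -0.1, 4.6]
width: 0.311
```

Contact with the mat (4.6 N at the original height). Releasing and retreating straight up.

{"name": "play_rows", "arguments": {
  "deltas": [
    [0, 0, 0, 0, 0, 0, -0.35],
    [0, 0, 0, 0, 0, 0, -0.25],
    [0, 0, 0, 0, 0, 0, -0.1],
    [0, 0, 0, 0, 0, 0, 0.1],
    [0, 0, 0, 0, 0, 0, 0.3],
    [0, 0, 0, 0, 0, 0, 0.3],
    [0, 0, 0, 0, 0, -0.8, 0.3],
    [0, 0, 0, 0, 0, -2.4, 0.3],
    [0, 0, 0, 0, 0, -5, 0.3],
    [0, 0, 0, 0, 0, -8, 0.3],
    [0, 0, 0, 0, 0, -12, 0.3],
    [0, 0, 0, 0, 0, -16, 0.3]
  ]
}}

```text
time_s: 30.2
eef_pos: [0.5951, 0.056, 0.1864]
tool_rot: [-3.142, 0.001, 1.978]
force: [1.2, 0.7, -0.3]
width: 0.651
```

{"name": "play_rows", "arguments": {
  "deltas": [
    [0, 0, 0, 0, 0, -1, 0.3],
    [0, 0, 0, -1, -3, -2, 0.3],
    [0, 0, 0, -2, -7, -2, 0.3],
    [0, 0, 0, -3, -11, -2, 0.3],
    [0, 0, 0, -4, -15, -2, 0.3],
    [0, 0, 0, -5, -19, -2, 0.3],
    [0, 0, 0, -5, -22, -2, 0.3],
    [0, 0, 0, -5, -24, -2, 0.3],
    [0, 0, 0, -5, -24, -2, 0.3],
    [0, 0, 0, -5, -24, -2, 0.3]
  ]
}}

```text
time_s: 31.2
eef_pos: [0.3948, -0.085, 0.2066]
tool_rot: [3.141, 0.001, 1.978]
force: [-0.2, 0.7, -0.5]
width: 0.651
```

```bash
python3 -c "
from tl import *
st()
im=robot.camera('scene')[:,:,::-1]
i=crop('scene','s28.png',180,150,100,80,7,im)
t=robot.camera('top')[:,:,::-1]; cv2.imwrite('pics/t28f.png',t)
i=crop('top','t28.png',155,150,133,100,6,t)
st()"
```

```text
t 31.2 p [394.8 -85.  206.6] rot [1.7995e+02 8.0000e-02 1.1332e+02] F [-0.17  0.72 -0.53] w 0.651 q [-0.35 -0.25  1.67 -0.    1.72 -0.76]
t 31.3 p [395.2 -84.7 206.3] rot [1.7999e+02 5.0000e-02 1.1339e+02] F [-0.14 -0.12  0.56] w 0.655 q [-0.35 -0.25  1.67 -0.    1.72 -0.76]
```

View pics/s28.png

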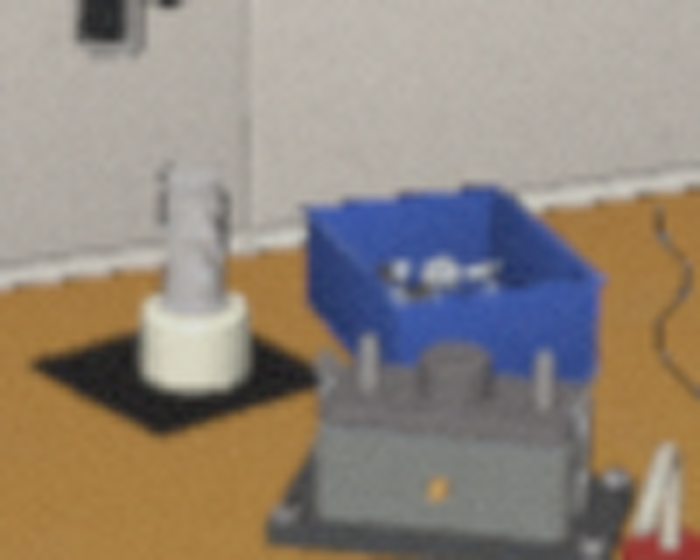

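View pics/t28.png

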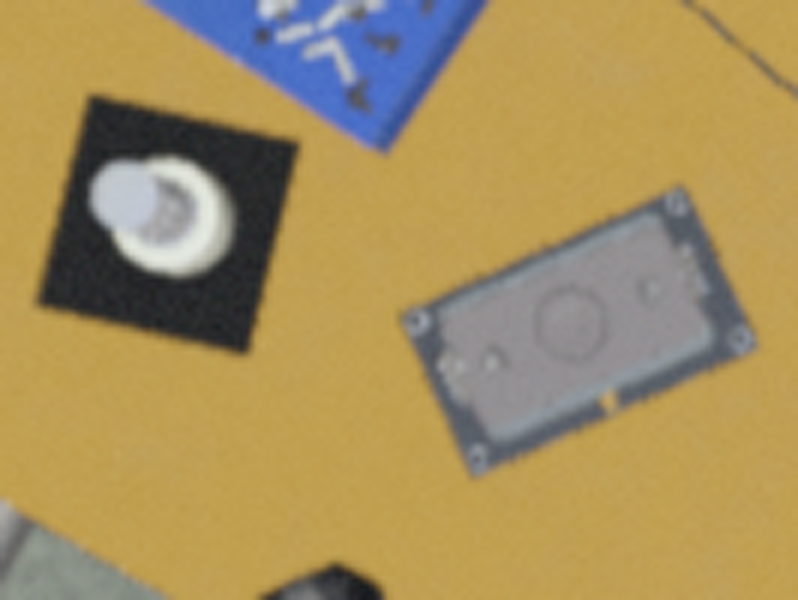

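View pics/t28f.png

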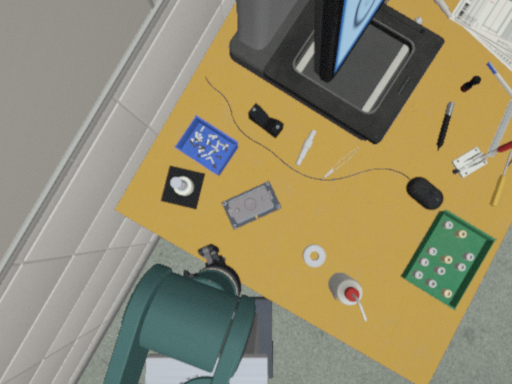

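The cover sits centred and flat, with both clip noses over its ends (455,370 and 690,265 in t28). The tool stands upright on the mat, the bystanders haven't moved, and the arm is clear, so I'm handing in.

```bash
python3 -c "
from h import *
print(robot.sign_off())"
```

```text
the job is handed in; nothing more can be done
None
```

The dust cover is on both dowel pins and pressed fully home under both clips. The seating tool is back upright on its mat, and I handed the job in at about 31 s of the 61 s allowed.

**How it went**
- I laid the cover over the pins, boss up, and let go once it rested on the clips, with only a few newtons of contact. I then set the bell over the boss and pressed straight down.
- **Pressing:** the clips gave way at 15 N or slightly more. The tool stopped at a reported 77.6 mm, where I had predicted 77.7 mm for home. Pressing up to 26 N moved it only 0.1 mm further.

**Last checks**
- Both pictures show the cover flat and centred, with the pins standing equally high and a clip nose over each end.
- The tool stands fully on the mat, about 6 mm nearer the middle than where it started.
- The ring, vee block, shaft and bottle are where they were, and the gripper is open and clear.

**What disagreed or failed**
- **Height offset:** the reported TCP height was about 24 mm lower than the real fingertips, so my first grip on the boss closed on air above it. Nothing was touched. After that I took heights from contact with the bench and mat.
- **Sideways offset:** the camera and arm positions differed by about 2 mm, and I corrected for that.
- **Side force:** the arm yielded while pressing, giving about 5 N of side force at first, which I corrected. It reached about 9 N in the final firm press.

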